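Nest the tray and clamp it to the first click

ROBOT

A 7-joint arm with a two-finger parallel gripper is mounted at the origin on a cart in front of the work surface, level with it; the furniture and walls round the work are solid. World frame = base frame: x ahead of the robot, y to its left, z up, the work surface at z = 0. Lengths are in mm, angles in degrees, forces in N, time in s.
With the tool pointing down it reaches from about 425 to 950 mm from the base axis. Payload 16.7 kg.
Tool frame: the origin (TCP) lies midway between the tips of the shut fingers; the grasp point (between the pads) lies 19 mm behind it; z points along the fingers, y is the line along which they close (so a half turn about z gives the same grasp; the last joint's range is limited). The gripper opens to 94 mm and grips with 3 to 60 N. Pads are 16 mm wide; open, the fingers measure 119 mm over their backs; the gripper's body (75 mm by 177 mm) begins 78 mm behind the grasp point.
Start: joints at [-82.993, 24.414, 4.234, 92.017, -1.954, 63.644, -3.845], TCP at [181.22, 650.18, 205.467] pointing down, gripper open.
Joint ranges: [-163.25, 163.25], [-28.42, 122.38], [-70.27, 78.77], [12.13, 141.07], [-58.53, 238.53], [9.26, 117.41], [-156.51, 156.51]. Speed limits (degrees/s): [108.29, 108.29, 136.94, 136.94, 172.46, 172.46, 172.46].

INTERFACE

Orientations are given as [roll, pitch, yaw] about the fixed x, y, z axes, in that order (R = Rz(yaw) Ry(pitch) Rx(roll)).
In Python, from station import observe, read_camera, job_done gives the robot as it stands.
- The arm moves only by the shell command python3 -m crank 'ROWS'. ROWS is JSON, a list of rows, each a list of 3 entries, a list of its own where there are three numbers: the closure, from 0 (fully open) to 1 (shut), then the shift along the tool's x, y, z scaled (see below), then the turn, a rotation vector about the tool's x, y, z scaled (see below). A call has 1 to 8 rows; each row shifts and turns the commanded pose from where the row before left it, along the tool's axes as they then stand; what a row does not reach is not made up. The controller multiplies each number of a shift by 0.02 m and each number of a turn by 0.08 rad. A row lasts 1/12 s, in which the tool goes at most 41.7 mm and 7.16 degrees, less where a joint would pass 70% of its speed; a pose out of reach is approached as far as the arm can. A call with a number of a shift or a turn outside -1 to 1 is refused whole. A call with a gripper value outside its range is refused whole. The fingers move at their own pace and stop on an object; the grip force is fixed at half the most. Time passes only in rows, so rows that do not move let the fingers close. It gives the time, the measured TCP pose, the force, the opening and the grip force at its end, in the units of the state.
- observe(): the state, without advancing time (a new reading comes with each control period).
- read_camera(name): name is "scene" or "top" or "wrist"; returns a dict with "color" (384x512x3 uint8, red, green, blue), "intrinsics" (3x3 intrinsics, pixels), "position" and "orientation" of the camera in the world. Camera axes: x right, y down, z forward; pixel columns grow to the right and rows downward; lengths in mm; the calibration is good to about 2 mm. A picture is of the moment at which its call begins. There is no depth.
- job_done(): hands the job in; it is judged then, once.
The state is a dict: "t": time; "joint_pos": joint angles; "joint_velocities": joint speeds; "joint_torque": joint torques, N m; "position": TCP position; "tool_rot": TCP orientation; "force": force on the tool from outside, world axes, zero at the start; "wrist_torque": the same for the moment, N m; "finger_gap": finger opening in mm; "gripper_force": force on a finger pad.
Only numpy, scipy, OpenCV 4.12 (cv2) and the standard library are available. Lean on these libraries where they do the work, as an engineer would, in place of code of your own. Each camera call takes 0.05 s, during which the arm holds its last target. There are 200 camera calls.

TASK

Set the yellow D-shaped tray down into the blue D-shaped nest of the grey fixture, turned so that the outlines match and it sits flat on the plate. Then tighten the orange torque-limiting clamp knob clockwise until it clicks for the first time and stop there: it must not click twice. Let go of everything and leave the bushing, V-block and micrometer where they are.

Things in the scene. Friction and masses are not known exactly. Their poses are not given: they have to be found in the camera images.
- tray: Loose yellow open tray with a D outline, 0.2 kg: outside a circle of radius 46 mm about the origin, cut off by a straight wall at x = -28 mm. Origin on the underside at the circle's centre, z up, +x from the straight wall to the round side. Walls 26 mm high, 3.5 mm thick.
- tray_bar (a point): Middle of the tray's black carrying bar, 65 mm above the tray's underside and 8 mm to its +x; axes as the tray's. The bar is 56 mm long in x, 12 mm thick in y, 20 mm high, free below but for two posts; grip it across its thickness.
- nest (a point): Centre of the blue D nest on the plate's top; z up, +x from straight wall to round side: the tray's origin and axes must coincide with it. Inside, a circle of radius 50 mm cut off straight at x = -32 mm (4 mm play round the tray); walls 14 mm high, 4 mm thick.
- fixture: Grey fixture fixed to the bench, origin on the bench under the nest's centre, axes as the nest's. Plate 12 mm thick, from x = -101 to +64 mm, 124 mm wide in y. The clamp stands on the -x side, towards the robot. The knob's axis leans 35 degrees from vertical towards -x.
- knob_grip (a point): Point to grip on the axis of the orange knurled round knob (50 mm diameter, 28 mm long), 16 mm above its inner end, about 107 mm above the bench, 87 mm to the nest's -x. z is the knob's axis, outwards. Turns with the knob; tightens clockwise seen from outside (negative about z). Below the knob 13 mm of 16 mm neck, then a 26 mm thick boss.
- screw (a joint): Angle of the clamp screw (rad), growing clockwise; starts between 0 and 0.9 and comes to a dead stop at 2.4 with the foot home. Turns at about 0.24 N m. The green disc with a white line in the knob's centre turns with it.
- knob (a joint): Slip of the knob on the screw (rad), clockwise; starts at 0, where the white lines on knob and green disc meet. No slip until the dead stop; then, turning, torque = 0.28 + 0.45 sin(2 pi slip / 0.4) N m: up to 0.73 at slip 0.1, dropping to 0.28 at 0.2 and below 0 at 0.3 (that drop is the click), next peak at 0.5. Let go, it stays or creeps towards 0.4.
- bushing: Bronze flanged bushing standing on end, 39 mm across, 34 mm high; origin under its centre. Bystander.
- v_block: Steel V-block 60 x 50 x 40 mm; origin under its centre. Bystander.
- micrometer: Outside micrometer lying flat, 41 x 128 x 16 mm; origin under its centre. Bystander.
Mind the look-alikes: they are no part of the job. There is more than one size of the tray; the job needs the largest.

How it is judged:
By the outcome, as a careful person would: the job done as asked, in the order asked, and still so for the second after the job is handed in, with the robot touching nothing.
It also fails if it takes over 64 s, if anything falls off the work surface, if the arm or the gripper's body presses on something with over 40 N, if the wrist force passes 120 N, or if a joint passes its speed limit or range.

## Working session

There is one attempt and no reset: what is moved stays moved. The work goes in short steps, Python scripts to look and compute and a shell command to move; the robot and the scene stay as the last step left them, time stands still between calls to the robot, and variables do not carry over. Pictures are saved under pics/ and viewed, at most 10 in all, crops included, and the job is handed in when it is done.

```bash
mkdir -p pics; ls; cat > h.py <<'E'
import numpy as np, cv2, json
from station import observe, read_camera, job_done
from scipy.spatial.transform import Rotation as R
def cam(name,fn=None):
    c=read_camera(name)
    if fn: cv2.imwrite('pics/'+fn,c['color'][:,:,::-1])
    return c
E
python3 - <<'E'
from h import *
s=observe(); print(s)
for n in ['scene','top']:
    c=cam(n,n+'0.png'); print(n,c['intrinsics'],c['position'],c['orientation'])
    np.save(n+'.npy',c,allow_pickle=True)
E
```

```text
pics
{'t': 0.0, 'joint_pos': array([-82.99236398,  24.44925193,   4.23067485,  92.05224917,
        -1.95592271,  63.64439262,  -3.84516489]), 'joint_velocities': array([ 0.03816743, -0.08695856,  0.01817403,  0.02365038, -0.00435248,
        0.03875379,  0.10444618]), 'joint_torque': array([-1.36855459e-03, -9.35811567e+01,  3.66617158e+00, -4.54220581e+01,
       -4.88371169e-02,  1.99017220e-02,  1.21950716e-04]), 'position': array([181.11026239, 649.78482739, 204.77984973]), 'tool_rot': array([-1.79926292e+02,  3.22331559e-03,  1.64423861e+02]), 'force': array([-0.24352122,  0.13991544, -0.72373895]), 'wrist_torque': array([ 0.04560464, -0.01219047,  0.00943131]), 'gripper_force': 0.0, 'finger_gap': 94.13711197074983}
scene [[360.33858935   0.         257.59009263]
 [  0.         360.33858935 190.97610418]
 [  0.           0.           1.        ]] [  76.59257355 -668.26938191  683.89094616] [-124.95248059    0.91293996  -33.51288444]
top [[434.59842749   0.         250.63514295]
 [  0.         434.59842749 193.92073345]
 [  0.           0.           1.        ]] [ 370.26353607   62.37796092 1053.88585482] [-169.01692204   -0.21314864  -90.40896937]
```

View pics/scene0.png

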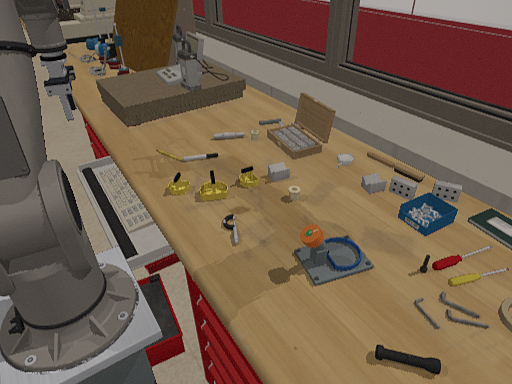

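View pics/top0.png

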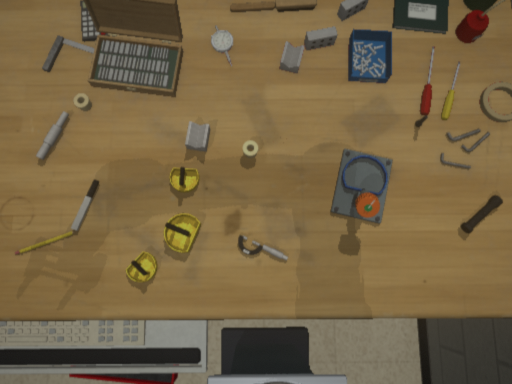

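The top view shows three yellow trays at (184,180), (181,233) and (142,266), the middle one being largest. The nest is at (364,174), the orange knob at (369,206) and the micrometer at (262,248). Next I enlarge the two parts of interest.

```bash
python3 - <<'E'
from h import *
im=cv2.imread('pics/top0.png')
a=cv2.resize(im[195:270,140:220],None,fx=5,fy=5,interpolation=cv2.INTER_CUBIC)
b=cv2.resize(im[145:230,325:400],None,fx=5,fy=5,interpolation=cv2.INTER_CUBIC)
h=max(a.shape[0],b.shape[0]); p=lambda q: cv2.copyMakeBorder(q,0,h-q.shape[0],0,0,0)
o=np.hstack([p(a),p(b)]); print(o.shape); cv2.imwrite('pics/crop.png',o)
E
```

```text
(425, 775, 3)
```

View pics/crop.png

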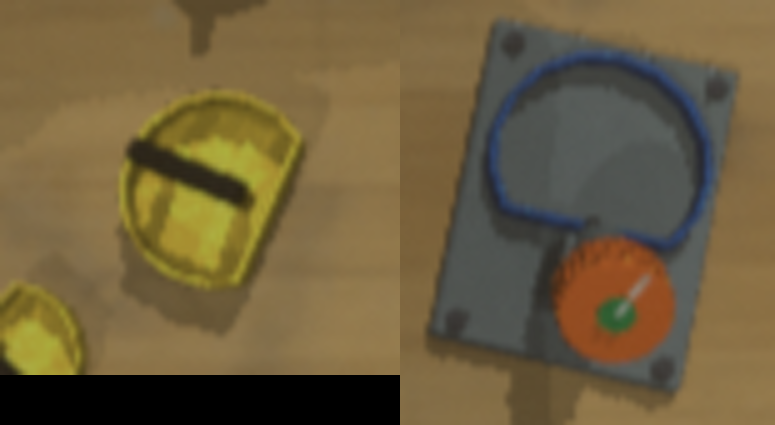

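```bash
cat >> h.py <<'E'
from scipy.optimize import minimize, least_squares
def proj(c,P):
    Rc=R.from_euler('xyz',c['orientation'],degrees=True).as_matrix()
    q=(np.asarray(P,float)-c['position'])@Rc; q=q@c['intrinsics'].T
    return q[:,:2]/q[:,2:]
def ray(c,u,v,z):
    Rc=R.from_euler('xyz',c['orientation'],degrees=True).as_matrix()
    d=Rc@np.linalg.inv(c['intrinsics'])@[u,v,1.]
    return c['position']+d*(z-c['position'][2])/d[2]
def dout(r,cut,z):
    a=np.arccos(cut/r); t=np.linspace(-a,a,60)
    return np.c_[r*np.cos(t),r*np.sin(t),0*t+z]
def place(p,P): # p=x,y,yaw(deg)
    return R.from_euler('z',p[2],degrees=True).apply(P)+[p[0],p[1],0]
def fit(views,P,p0,S=8):
    # views: list of (cam, hullpoints px)
    def iou(p):
        l=0
        for c,h in views:
            q=cv2.convexHull(proj(c,place(p,P)).astype(np.float32))
            ii,_=cv2.intersectConvexConvex(q,h.astype(np.float32))
            l+=1-ii/(cv2.contourArea(q)+cv2.contourArea(h)-ii)
        return l/len(views)
    r=min((minimize(iou,[p0[0],p0[1],p0[2]+d],method='Nelder-Mead',options=dict(initial_simplex=[[p0[0],p0[1],p0[2]+d],[p0[0]+15,p0[1],p0[2]+d],[p0[0],p0[1]+15,p0[2]+d],[p0[0],p0[1],p0[2]+d+12]])) for d in (-8,0,8)),key=lambda r:r.fun)
    return r.x,r.fun
def blob(c,lo,hi,box,alll=False):
    m=cv2.inRange(cv2.cvtColor(c['color'],cv2.COLOR_RGB2HSV),lo,hi)
    k=np.zeros_like(m); x0,y0,x1,y1=box; k[y0:y1,x0:x1]=m[y0:y1,x0:x1]
    n,L,st,_=cv2.connectedComponentsWithStats(k)
    if not alll: k=(L==1+np.argmax(st[1:,4])).astype(np.uint8)
    # pixel corners -> hull
    ys,xs=np.nonzero(k); pts=np.vstack([np.c_[xs+dx,ys+dy] for dx in(-.5,.5) for dy in (-.5,.5)])
    return cv2.convexHull(pts.astype(np.float32)),len(ys)
E
python3 - <<'E'
from h import *
T=np.load('top.npy',allow_pickle=True).item();S=np.load('scene.npy',allow_pickle=True).item()
tr=np.vstack([dout(46,-28,0),dout(46,-28,26)])
hT,n=blob(T,(22,110,60),(34,255,255),(150,205,215,262)); print(n,cv2.boundingRect(hT))
hS,n=blob(S,(22,110,60),(34,255,255),(190,170,232,210)); print(n,cv2.boundingRect(hS))
p0=list(ray(T,181,233,13)[:2])+[68]
for v in ([(T,hT)],[(S,hS)],[(T,hT),(S,hS)]): print('tray',fit(v,tr,p0))
ne=np.vstack([dout(54,-36,12),dout(54,-36,26)])
bT,n=blob(T,(105,90,40),(125,255,255),(325,145,400,230),True); print(n,cv2.boundingRect(bT))
bS,n=blob(S,(105,90,40),(125,255,255),(290,220,385,285),True); print(n,cv2.boundingRect(bS))
p0=list(ray(T,364,174,20)[:2])+[-10.7]
for v in ([(T,bT)],[(S,bS)],[(T,bT),(S,bS)]): print('nest',fit(v,ne,p0))
pc=np.array([[343.4,149.4],[392.6,159.4],[380.2,223.4],[331,212.6]])-.4
M=np.array([[64,62,12],[64,-62,12],[-101,-62,12],[-101,62,12.]])
r=least_squares(lambda p:(proj(T,place(p,M))-pc).ravel(),p0); print('plate',r.x,np.round(r.fun,1))
p=fit([(T,bT),(S,bS)],ne,p0)[0]
for c in (T,S): print('knobpred',proj(c,place(p,[[-87,0,107]])))
E
```

```text
1024 (162, 212, 39, 41)
484 (198, 179, 31, 22)
tray (array([478.21865662, 220.17077902,  67.52640603]), np.float64(0.07826180996303578))
tray (array([479.04306178, 218.15269079,  64.01758413]), np.float64(0.07036875591559033))
tray (array([479.56482177, 218.83609472,  66.00684698]), np.float64(0.07587846933690467))
195 (342, 154, 46, 41)
362 (323, 236, 39, 35)
nest (array([ 612.59753776, -221.80305748,  -12.98948119]), np.float64(0.020737020947033447))
nest (array([ 614.48061298, -221.17030631,  -33.73915941]), np.float64(0.04431230987698398))
nest (array([ 612.84473915, -221.44367043,  -15.97296053]), np.float64(0.04884973753790972))
plate [ 610.19519342 -219.26927097  -13.46671148] [-0.1 -0.7 -0.3  0.2  0.8  0.6 -0.4 -0.1]
knobpred [[366.03880653 204.20154718]]
knobpred [[310.89869857 234.42723052]]
```

The plate corners, blue hull and knob prediction agree: nest at about (612,-221), yaw about -13°. The tray is at about (479,219.5), yaw about 67°. I'll move above the tray bar.

```bash

python3 -m crank '[[0,[-0.84,-0.68,0],[0,0,0]],[0,[-0.84,-0.68,0],[0,0,0]],[0,[-0.84,-0.68,0],[0,0,0]],[0,[-0.84,-0.68,0],[0,0,0]],[0,[-0.84,-0.68,0],[0,0,0]],[0,[-0.84,-0.68,0],[0,0,0]],[0,[-0.84,-0.68,0],[0,0,0]],[0,[-0.84,-0.68,0],[0,0,0]]]'
python3 -m crank '[[0,[-0.84,-0.68,0],[0,0,0]],[0,[-0.84,-0.68,0],[0,0,0]],[0,[-0.84,-0.68,0],[0,0,0]],[0,[-0.84,-0.68,0],[0,0,0]],[0,[-0.84,-0.68,0],[0,0,0]],[0,[-0.84,-0.68,0],[0,0,0]],[0,[-0.84,-0.68,0],[0,0,0]],[0,[-0.84,-0.68,0],[0,0,0]]]'
python3 -m crank '[[0,[-0.84,-0.68,0],[0,0,0]],[0,[-0.84,-0.68,0],[0,0,0]],[0,[-0.84,-0.68,0],[0,0,0]],[0,[-0.84,-0.68,0],[0,0,0]],[0,[-0.84,-0.68,0],[0,0,0]],[0,[-0.84,-0.68,0],[0,0,0]],[0,[-0.84,-0.68,0],[0,0,0]],[0,[-0.84,-0.68,0],[0,0,0]]]'
python3 -m crank '[[0,[0,0,0],[0,0,1]],[0,[0,0,0],[0,0,1]],[0,[0,0,0],[0,0,1]],[0,[0,0,0],[0,0,1]],[0,[0,0,0],[0,0,1]],[0,[0,0,0],[0,0,1]],[0,[0,0,0],[0,0,1]],[0,[0,0,0],[0,0,1]]]'
python3 -c "
from h import *
print(observe()['joint_pos'])"
```

```text
t: 0.77
position: [281.9, 508.2, 205.2]
tool_rot: [-180.0, -0.0, 164.4]
force: [0.9, 0.4, 0.3]
finger_gap: 93.8
gripper_force: 0.0
t: 1.43
position: [382.1, 367.3, 205.3]
tool_rot: [-180.0, -0.0, 164.4]
force: [-0.1, 0.2, -0.1]
finger_gap: 94.0
gripper_force: 0.0
t: 2.1
position: [482.3, 226.5, 205.3]
tool_rot: [-180.0, -0.0, 164.4]
force: [0.5, 1.0, -0.4]
finger_gap: 94.1
gripper_force: 0.0
t: 2.77
position: [481.8, 227.4, 205.2]
tool_rot: [-180.0, -0.0, 127.5]
force: [0.3, 0.0, 0.1]
finger_gap: 94.0
gripper_force: 0.0
[-52.43997348  11.44648937  23.32819184 111.31675568  -5.29716104
  58.29354473  10.79427642]
```

```bash

python3 -m crank '[[0,[0,0,0],[0,0,1]],[0,[0,0,0],[0,0,1]],[0,[0,0,0],[0,0,1]],[0,[0,0,0],[0,0,1]],[0,[0,0,0],[0,0,1]],[0,[0,0,0],[0,0,1]],[0,[0,0,0],[0,0,1]],[0,[0,0,0],[0,0,1]]]'
python3 -m crank '[[0,[0,0,0],[0,0,1]],[0,[0,0,0],[0,0,1]],[0,[0,0,0],[0,0,1]],[0,[0,0,0],[0,0,1]],[0,[0,0,0],[0,0,1]],[0,[0,0,0],[0,0,0.2]],[0,[0,0,0],[0,0,0]]]'
python3 - <<'E'
from h import *
print(observe()['joint_pos'])
c=cam('wrist','w1.png'); np.save('w1.npy',c,allow_pickle=True); print(c['position'],c['orientation'])
E
```

```text
t: 3.43
position: [481.8, 227.4, 205.3]
tool_rot: [-180.0, 0.0, 90.9]
force: [0.5, 1.2, 0.7]
finger_gap: 93.8
gripper_force: 0.0
t: 4.02
position: [481.8, 227.5, 205.3]
tool_rot: [-180.0, 0.0, 67.3]
force: [0.3, -0.1, -0.6]
finger_gap: 93.9
gripper_force: 0.0
[-59.84899257  12.06338096  32.09502445 111.68189092  -7.4916521
  58.30007491 -47.05462478]
[514.25735748 304.47787885 383.41254995] [ 1.63322382e+02 -5.68544763e-02 -2.27167141e+01]
```

View pics/w1.png

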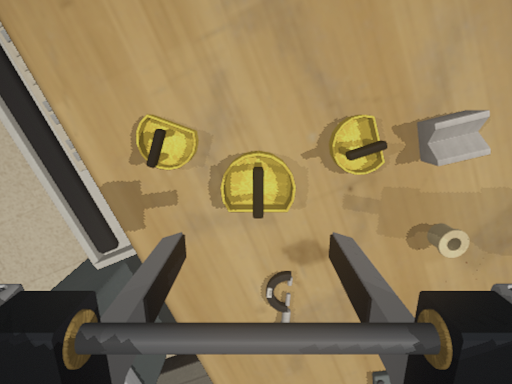

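The wrist view shows the large tray centred at (258,185) with its bar aligned between the fingers. The smaller trays are at (166,143) and (358,145), so the middle one is confirmed. Now I refine its pose.

```bash
python3 - <<'E'
from h import *
W=np.load('w1.npy',allow_pickle=True).item();T=np.load('top.npy',allow_pickle=True).item()
tr=np.vstack([dout(46,-28,0),dout(46,-28,26)])
lo,hi=(20,90,40),(36,255,255)
hW,n=blob(W,(22,150,60),(34,255,255),(205,140,310,222)); print(cv2.boundingRect(hW))
r,f=fit([(W,hW)],tr,[479,219.5,67]);print(r,f)
b,n=blob(W,(0,0,0),(180,255,50),(240,160,275,222)); print('bar px',cv2.boundingRect(b),cv2.minAreaRect(b))
bar=np.array([[x+8,y,z] for x in(-28,28) for y in(-6,6) for z in(55,75)],float)
print('bar fit',fit([(W,b)],bar,r))
print('bar center pred',place(r,[[8,0,65]]), observe()['position'])
E
```

```text
(220, 150, 75, 62)
[479.39253185 218.57817975  67.26409568] 0.01016854413990409
bar px (252, 171, 2, 8) ((253.0, 175.0), (7.0, 1.0), 90.0)
bar fit (array([474.65082207, 212.50478002,  63.62335209]), np.float64(0.9882583984867871))
bar center pred [[482.48440444 225.9565484   65.        ]] [481.82592948 227.52968589 205.36159216]
```

```bash

python3 -m crank '[[0,[-0.06,0.06,1],[0,0,0]],[0,[0,0,1],[0,0,0]],[0,[0,0,1],[0,0,0]],[0,[0,0,1],[0,0,0]],[0,[0,0,1],[0,0,0]],[0,[0,0,1],[0,0,0]],[0,[0,0,1],[0,0,0]],[0,[0,0,0.95],[0,0,0]]]'
python3 -m crank '[[1,[0,0,0],[0,0,0]],[1,[0,0,0],[0,0,0]],[1,[0,0,0],[0,0,0]],[1,[0,0,0],[0,0,0]],[1,[0,0,0],[0,0,0]],[1,[0,0,0],[0,0,0]],[1,[0,0,0],[0,0,0]],[1,[0,0,0],[0,0,0]]]'
```

```text
t: 4.73
position: [482.5, 225.9, 45.4]
tool_rot: [-180.0, 0.0, 67.4]
force: [0.7, 0.3, -0.4]
finger_gap: 93.9
gripper_force: 0.0
t: 5.4
position: [482.7, 226.1, 46.8]
tool_rot: [180.0, -0.0, 67.3]
force: [0.5, -0.8, 0.1]
finger_gap: 44.3
gripper_force: 0.0
```

```bash

python3 -m crank '[[1,[0,0,0],[0,0,0]],[1,[0,0,0],[0,0,0]],[1,[0,0,0],[0,0,0]],[1,[0,0,0],[0,0,0]],[1,[0,0,0],[0,0,0]],[1,[0,0,0],[0,0,0]],[1,[0,0,0],[0,0,0]],[1,[0,0,0],[0,0,0]]]'
python3 -m crank '[[1,[0,0,-0.5],[0,0,0]],[1,[0,0,-1],[0,0,0]],[1,[0,0,-1],[0,0,0]],[1,[0,0,-1],[0,0,0]],[1,[0,0,-1],[0,0,0]],[1,[0,0,-1],[0,0,0]],[1,[0,0,-1],[0,0,0]],[1,[0,0,-1],[0,0,0]]]'
```

```text
t: 6.07
position: [482.6, 225.9, 46.4]
tool_rot: [-180.0, 0.0, 67.3]
force: [-0.5, 0.1, -0.2]
finger_gap: 11.9
gripper_force: 30.0
t: 6.73
position: [482.5, 225.5, 198.2]
tool_rot: [180.0, -0.0, 67.2]
force: [0.6, 0.3, -0.6]
finger_gap: 12.0
gripper_force: 30.0
```

```bash

python3 -m crank '[[1,[-0.78,0.44,-0.05],[0,0,0]],[1,[-0.78,0.44,-0.05],[0,0,0]],[1,[-0.78,0.44,-0.05],[0,0,0]],[1,[-0.78,0.44,-0.05],[0,0,0]],[1,[-0.78,0.44,-0.05],[0,0,0]],[1,[-0.78,0.44,-0.05],[0,0,0]],[1,[-0.78,0.44,-0.05],[0,0,0]],[1,[-0.78,0.44,-0.05],[0,0,0]]]'
python3 -m crank '[[1,[-0.78,0.44,-0.05],[0,0,0]],[1,[-0.78,0.44,-0.05],[0,0,0]],[1,[-0.78,0.44,-0.05],[0,0,0]],[1,[-0.78,0.44,-0.05],[0,0,0]],[1,[-0.78,0.44,-0.05],[0,0,0]],[1,[-0.78,0.44,-0.05],[0,0,0]],[1,[-0.78,0.44,-0.05],[0,0,0]],[1,[-0.78,0.44,-0.05],[0,0,0]]]'
python3 -m crank '[[1,[-0.78,0.44,-0.05],[0,0,0]],[1,[-0.78,0.44,-0.05],[0,0,0]],[1,[-0.78,0.44,-0.05],[0,0,0]],[1,[-0.78,0.44,-0.05],[0,0,0]],[1,[-0.78,0.44,-0.05],[0,0,0]],[1,[-0.78,0.44,-0.05],[0,0,0]],[1,[-0.78,0.44,-0.05],[0,0,0]],[1,[-0.78,0.44,-0.05],[0,0,0]]]'
python3 -m crank '[[1,[0,0,0],[0,0,1]],[1,[0,0,0],[0,0,1]],[1,[0,0,0],[0,0,1]],[1,[0,0,0],[0,0,1]],[1,[0,0,0],[0,0,1]],[1,[0,0,0],[0,0,1]],[1,[0,0,0],[0,0,1]],[1,[0,0,0],[0,0,1]]]'
python3 -m crank '[[1,[0,0,0],[0,0,1]],[1,[0,0,0],[0,0,1]],[1,[0,0,0],[0,0,1]],[1,[0,0,0],[0,0,1]],[1,[0,0,0],[0,0,1]],[1,[0,0,0],[0,0,1]],[1,[0,0,0],[0,0,1]],[1,[0,0,0],[0,0,1]]]'
python3 -m crank '[[1,[0,0,0],[0,0,1]],[1,[0,0,0],[0,0,0.5]],[1,[0,0,0],[0,0,0]]]'
python3 - <<'E'
from h import *
print(observe()['joint_pos'])
c=cam('wrist','w2.png'); np.save('w2.npy',c,allow_pickle=True); print(c['position'],c['orientation'])
for u in ([612,-221,26],): print(proj(c,np.array([u])))
E
```

```text
t: 7.4
position: [499.1, 82.5, 205.1]
tool_rot: [-180.0, -0.0, 67.2]
force: [-1.0, -0.0, -1.3]
finger_gap: 11.9
gripper_force: 30.0
t: 8.07
position: [515.7, -59.8, 213.2]
tool_rot: [180.0, -0.0, 67.2]
force: [0.5, 1.5, -2.0]
finger_gap: 11.5
gripper_force: 30.0
t: 8.73
position: [532.3, -202.0, 221.2]
tool_rot: [-180.0, -0.0, 67.2]
force: [0.4, 0.5, -2.4]
finger_gap: 11.6
gripper_force: 30.0
t: 9.4
position: [532.3, -201.0, 221.1]
tool_rot: [-180.0, -0.0, 30.3]
force: [1.5, 0.9, -1.3]
finger_gap: 11.8
gripper_force: 30.0
t: 10.07
position: [532.4, -200.9, 221.1]
tool_rot: [-180.0, -0.0, -6.3]
force: [-0.7, 0.3, -1.5]
finger_gap: 11.9
gripper_force: 30.0
t: 10.32
position: [532.4, -200.9, 220.9]
tool_rot: [-180.0, 0.0, -13.1]
force: [0.5, 0.3, -2.0]
finger_gap: 11.7
gripper_force: 30.0
[-35.00527149  24.40163538  64.88002289 107.26604652 -24.58203449
  64.0571513  -64.01387741]
[ 614.10612813 -220.1435417   398.99000767] [ 1.63421402e+02 -4.06926669e-02 -1.03118225e+02]
[[257.89498487 113.81545721]]
```

View pics/w2.png

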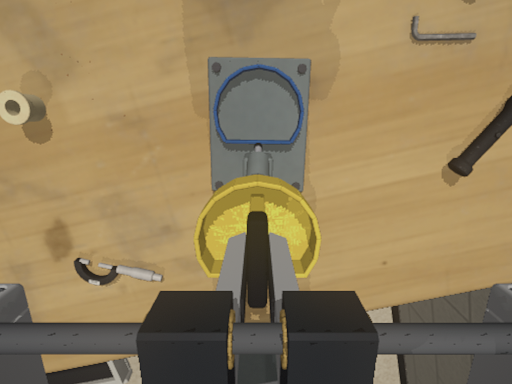

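The wrist view shows the whole blue nest at (258,108), the held tray at (257,230) below it, and the knob hidden under the tray. Now I fit both poses in this view.

```bash
python3 - <<'E'
from h import *
W=np.load('w2.npy',allow_pickle=True).item()
ne=np.vstack([dout(54,-36,12),dout(54,-36,26)])
b,n=blob(W,(100,110,40),(125,255,255),(205,55,315,150),True); print(n,cv2.boundingRect(b))
r,f=fit([(W,b)],ne,[612,-221,-13]);print('nest',r,f)
s=observe()['position']; z0=s[2]-46
y,n=blob(W,(20,110,40),(34,255,255),(180,165,340,285),True); print(n,cv2.boundingRect(y))
g=place([s[0],s[1],-13.1],[[-8,0,0]])[0]
tr=np.vstack([dout(46,-28,z0),dout(46,-28,z0+26)])
t,f=fit([(W,y)],tr,[g[0],g[1],-13.1]);print('tray',t,f,'nominal',g)
cr=r.copy(); d=r[:2]-t[:2]; th=np.radians(13.1)
print('delta tool x,y', d@[np.cos(th),-np.sin(th)], d@[-np.sin(th),-np.cos(th)], 'nominal', (r[:2]-g[:2])@[np.cos(th),-np.sin(th)],(r[:2]-g[:2])@[-np.sin(th),-np.cos(th)],'dyaw',r[2]-t[2])
E
```

```text
840 (213, 64, 90, 80)
nest [ 612.80454644 -221.57372043  -13.15261814] 0.009451959568324009
8324 (179, 165, 161, 120)
tray [ 527.42183327 -213.51731294  -12.92790455] 0.38612645511660515 nominal [ 524.66530621 -199.07861914    0.        ]
delta tool x,y 84.986705940785 -11.505356299279192 nominal 90.94404587725067 1.9328139967060238 dyaw -0.22471359264606683
```

```bash
python3 - <<'E'
from h import *
W=np.load('w2.npy',allow_pickle=True).item()
s=observe()['position']; z0=s[2]-46
g=place([s[0],s[1],-13.1],[[-8,0,0]])[0]
tr=np.vstack([dout(46,-28,z0),dout(46,-28,z0+26)])
for S in (170,200):
  y,n=blob(W,(22,S,60),(34,255,255),(185,165,335,285)); print(n,cv2.boundingRect(y))
  t,f=fit([(W,y)],tr,[g[0],g[1],-13.1]);print('tray',t,f,g)
d=np.array([612.8,-221.6])-t[:2]; th=np.radians(13.1)
print(d@[np.cos(th),-np.sin(th)], d@[-np.sin(th),-np.cos(th)])
E
```

```text
5 (259, 193, 4, 4)
tray [ 511.04394639 -194.64540775 -119.1876481 ] 0.9993594636634554 [ 524.66530621 -199.07861914    0.        ]Traceback (most recent call last):
  File "<stdin>", line 7, in <module>
  File "h.py", line 37, in blob
    if not alll: k=(L==1+np.argmax(st[1:,4])).astype(np.uint8)
                         ~~~~~~~~~^^^^^^^^^^
    return _wrapfunc(a, 'argmax', axis=axis, out=out, **kwds)
    return bound(*args, **kwds)
ValueError: attempt to get argmax of an empty sequence
```

```bash
python3 - <<'E'
from h import *
W=np.load('w2.npy',allow_pickle=True).item()
hsv=cv2.cvtColor(W['color'],cv2.COLOR_RGB2HSV)
print([hsv[v,u] for v,u in ((195,258),(235,202),(235,312),(245,215),(250,180),(250,335))])
s=observe()['position']; z0=s[2]-46
g=place([s[0],s[1],-13.1],[[-8,0,0]])[0]
tr=np.vstack([dout(46,-28,z0),dout(46,-28,z0+26)])
th=np.radians(13.1)
for S in (145,155,):
  y,n=blob(W,(22,S,50),(36,255,255),(185,165,335,285)); print(n,cv2.boundingRect(y))
  t,f=fit([(W,y)],tr,[g[0],g[1],-13.1]);print('tray',t,f,g)
  d=np.array([612.8,-221.6])-t[:2]
  print(d@[np.cos(th),-np.sin(th)], d@[-np.sin(th),-np.cos(th)])
E
```

```text
[array([ 23, 169, 119], dtype=uint8), array([ 23, 165, 111], dtype=uint8), array([ 23, 168, 114], dtype=uint8), array([ 24, 160, 202], dtype=uint8), array([ 19, 104, 184], dtype=uint8), array([ 19, 111, 182], dtype=uint8)]
7244 (193, 174, 128, 104)
tray [ 525.82220584 -199.64094104  -13.14252589] 0.010540878727009817 [ 524.66530621 -199.07861914    0.        ]
89.69133061937863 1.6739649308988547
5912 (193, 174, 128, 103)
tray [ 525.93588779 -199.73441847  -14.25403691] 0.02304542492898143 [ 524.66530621 -199.07861914    0.        ]
89.55942034958308 1.6086863194552379
```

```bash

python3 -m crank '[[1,[0.75,0.085,0],[0,0,0]],[1,[0.75,0,0],[0,0,0]],[1,[0.75,0,0],[0,0,0]],[1,[0.75,0,0],[0,0,0]],[1,[0.75,0,0],[0,0,0]],[1,[0.74,0,0],[0,0,0]],[1,[0,0,0],[0,0,0]],[1,[0,0,0],[0,0,0]]]'
python3 -m crank '[[1,[0,0,0.9],[0,0,0]],[1,[0,0,0.9],[0,0,0]],[1,[0,0,0.9],[0,0,0]],[1,[0,0,0.9],[0,0,0]],[1,[0,0,0.9],[0,0,0]],[1,[0,0,0.9],[0,0,0]],[1,[0,0,0.9],[0,0,0]],[1,[0,0,0.7],[0,0,0]]]'
python3 -m crank '[[1,[0,0,0.2],[0,0,0]],[1,[0,0,0.2],[0,0,0]],[1,[0,0,0.2],[0,0,0]],[1,[0,0,0.2],[0,0,0]],[1,[0,0,0],[0,0,0]]]'
```

```text
t: 11.03
position: [619.6, -223.1, 220.5]
tool_rot: [180.0, 0.0, -12.9]
force: [-1.1, 0.3, -1.2]
finger_gap: 11.7
gripper_force: 30.0
t: 11.7
position: [618.8, -222.4, 79.5]
tool_rot: [-180.0, 0.0, -12.9]
force: [0.5, -0.0, -1.3]
finger_gap: 11.7
gripper_force: 30.0
t: 12.12
position: [619.7, -222.8, 64.4]
tool_rot: [-180.0, -0.0, -13.0]
force: [0.5, -0.2, -2.1]
finger_gap: 11.9
gripper_force: 30.0
```

```bash

python3 -m crank '[[1,[0,0,0.1],[0,0,0]],[1,[0,0,0.1],[0,0,0]],[1,[0,0,0.05],[0,0,0]],[1,[0,0,0],[0,0,0]],[1,[0,0,0],[0,0,0]]]'
python3 -m crank '[[1,[0,0,0.05],[0,0,0]],[1,[0,0,0],[0,0,0]],[1,[0,0,0],[0,0,0]]]'
```

```text
t: 12.53
position: [619.7, -222.9, 59.6]
tool_rot: [180.0, -0.0, -13.0]
force: [0.3, 0.1, -2.0]
finger_gap: 11.6
gripper_force: 30.0
t: 12.78
position: [619.7, -222.9, 58.5]
tool_rot: [180.0, 0.0, -13.0]
force: [0.8, 0.1, -1.5]
finger_gap: 11.9
gripper_force: 30.0
```

```bash

python3 -m crank '[[1,[0,0,0.05],[0,0,0]],[1,[0,0,0],[0,0,0]],[1,[0,0,0],[0,0,0]]]'
```

```text
t: 13.03
position: [619.8, -222.8, 58.4]
tool_rot: [-180.0, -0.0, -13.0]
force: [-5.4, 3.9, 14.9]
finger_gap: 12.0
gripper_force: 30.0
```

```bash

python3 -m crank '[[0,[0,0,0],[0,0,0]],[0,[0,0,0],[0,0,0]],[0,[0,0,0],[0,0,0]],[0,[0,0,0],[0,0,0]],[0,[0,0,0],[0,0,0]],[0,[0,0,0],[0,0,0]]]'
python3 -m crank '[[0,[0,0,-1],[0,0,0]],[0,[0,0,-1],[0,0,0]],[0,[0,0,-1],[0,0,0]],[0,[0,0,-1],[0,0,0]],[0,[0,0,-1],[0,0,0]],[0,[0,0,-1],[0,0,0]],[0,[0,0,-1],[0,0,0]],[0,[0,0,-1],[0,0,0]]]'
python3 -m crank '[[0,[-1,0,-1],[0,0,0]],[0,[-1,0,0],[0,0,0]],[0,[-1,0,0],[0,0,0]],[0,[-1,0,0],[0,0,0]],[0,[-1,0,0],[0,0,0]],[0,[-1,0,0],[0,0,0]],[0,[-1,0,0],[0,0,0]],[0,[0,0,0],[0,0,0]]]'
python3 - <<'E'
from h import *
print(observe()['joint_pos'])
c=cam('wrist','w3.png'); np.save('w3.npy',c,allow_pickle=True); print(c['position'],c['orientation'])
tr=np.vstack([dout(46,-28,12),dout(46,-28,38)])
y,n=blob(c,(22,145,50),(36,255,255),(190,0,330,200)); print(n,cv2.boundingRect(y))
print(fit([(c,y)],tr,[612.8,-221.6,-13]))
c=cam('top','t3.png'); np.save('t3.npy',c,allow_pickle=True)
E
```

```text
t: 13.53
position: [619.7, -222.9, 57.4]
tool_rot: [180.0, 0.0, -13.0]
force: [0.7, -0.3, -0.4]
finger_gap: 48.2
gripper_force: 0.0
t: 14.2
position: [619.6, -222.8, 218.4]
tool_rot: [180.0, 0.0, -13.0]
force: [0.9, 0.2, 0.3]
finger_gap: 94.0
gripper_force: 0.0
t: 14.87
position: [480.2, -191.1, 237.1]
tool_rot: [-179.9, 0.1, -13.1]
force: [0.8, -0.1, 0.4]
finger_gap: 93.6
gripper_force: 0.0
[-44.08444274  16.89158069  71.58035255 112.41597038 -18.08213302
  63.4013325  -67.97536553]
[ 562.01586786 -210.79179189  415.05342618] [ 1.63354828e+02  8.97940490e-02 -1.03082201e+02]
4002 (216, 21, 81, 72)
(array([ 612.36161583, -221.68604321,  -13.08743667]), np.float64(0.014768502512861659))
```

View pics/w3.png

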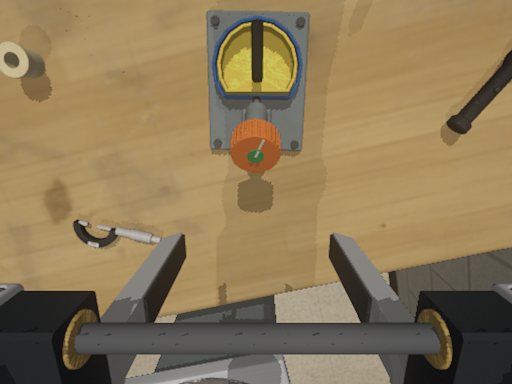

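The tray is centred in the nest in the wrist view, within 0.5 mm and 0.1° of the fit. The knob shows at (256,145), with its white line running up from the green disc at (256,157). I'll check the knob geometry and start the tilt.

```bash
cat >> h.py <<'E'
N=np.array([612.6,-221.65,-13.1]); th=np.radians(35)
A=np.array([-np.sin(th),0,np.cos(th)])
def knob(dx,dy,dz):
    g=np.array([-87+dx,dy,107+dz]); t=np.linspace(0,2*np.pi,40)
    e1=np.array([np.cos(th),0,np.sin(th)]); e2=np.array([0,1,0])
    c=25*(np.outer(np.cos(t),e1)+np.outer(np.sin(t),e2))
    return place(N,np.vstack([g+c-16*A,g+c+12*A]))
E
python3 - <<'E'
from h import *
V=[]
for f in('w3','t3','scene'):
    c=np.load(f+'.npy',allow_pickle=True).item()
    box={'w3':(215,105,300,185),'t3':(325,180,400,230),'scene':(295,220,330,250)}[f]
    h,n=blob(c,(2,150,60),(17,255,255),box); print(f,n,cv2.boundingRect(h)); V.append((c,h))
def loss(p,V=V):
    l=0
    for c,h in V:
        q=cv2.convexHull(proj(c,knob(*p)).astype(np.float32)); ii,_=cv2.intersectConvexConvex(q,h)
        l+=1-ii/(cv2.contourArea(q)+cv2.contourArea(h)-ii)
    return l/len(V)
for v in (V[:1],V): print(loss([0,0,0],v),minimize(lambda p:loss(p,v),[1,1,1],method='Nelder-Mead').x)
E
python3 -m crank '[[0,[0,0,0],[0,0.955,0]],[0,[0,0,0],[0,0.955,0]],[0,[0,0,0],[0,0.955,0]],[0,[0,0,0],[0,0.955,0]],[0,[0,0,0],[0,0.955,0]],[0,[0,0,0],[0,0.955,0]],[0,[0,0,0],[0,0.955,0]],[0,[0,0,0],[0,0.955,0]]]'
python3 -c "
from h import *
print(observe()['joint_pos'])"
```

```text
w3 1979 (229, 118, 53, 55)
t: 15.63
position: [476.9, -192.9, 237.9]
tool_rot: [179.5, -28.5, -12.9]
force: [0.6, -1.1, -1.1]
finger_gap: 93.9
gripper_force: 0.0
[ -39.66945362  -18.65924435   46.35768249  133.39055999   29.48469674
   33.9702939  -115.46105704]Traceback (most recent call last):
  File "<stdin>", line 6, in <module>
  File "h.py", line 37, in blob
    if not alll: k=(L==1+np.argmax(st[1:,4])).astype(np.uint8)
                         ~~~~~~~~~^^^^^^^^^^
    return _wrapfunc(a, 'argmax', axis=axis, out=out, **kwds)
    return bound(*args, **kwds)
ValueError: attempt to get argmax of an empty sequence
```

```bash
python3 - <<'E'
from h import *
V=[]
for f in('w3','top','scene'):
    c=np.load(f+'.npy',allow_pickle=True).item()
    box={'w3':(215,105,300,185),'top':(345,180,400,230),'scene':(295,220,330,250)}[f]
    h,n=blob(c,(2,150,60),(17,255,255),box); print(f,n,cv2.boundingRect(h)); V.append((c,h))
def loss(p,V=V):
    l=0
    for c,h in V:
        q=cv2.convexHull(proj(c,knob(*p)).astype(np.float32)); ii,_=cv2.intersectConvexConvex(q,h)
        l+=1-ii/(cv2.contourArea(q)+cv2.contourArea(h)-ii)
    return l/len(V)
for v in (V[:1],V): print(loss([0,0,0],v),minimize(lambda p:loss(p,v),[1,1,1],method='Nelder-Mead').x)
E
python3 -m crank '[[0,[1,0,0],[0,0,0]],[0,[1,0,0],[0,0,0]],[0,[0,0,0],[0,0.5,0]],[0,[0,0,0],[0,0.5,0]],[0,[0,0,0],[0,0.4,0]],[0,[0,0,0],[0,0,0]]]'
python3 -c "
from h import *
print(observe()['joint_pos'])"
```

```text
w3 1979 (229, 118, 53, 55)
top 404 (355, 192, 25, 25)
scene 380 (299, 223, 25, 25)
0.07121385244823264 [-0.32537777  1.54034137 -6.08339301]
0.09298702952955769 [-0.42453958  1.88904612  0.45375326]
t: 16.13
position: [509.7, -201.6, 254.6]
tool_rot: [179.3, -34.5, -12.9]
force: [-0.5, -0.8, -0.6]
finger_gap: 94.0
gripper_force: 0.0
[ -37.57960505  -17.11464136   45.35441763  133.54936462   32.7891521
   27.02364604 -118.14618259]
```

```bash

for i in 1 2 3 4; do python3 -m crank '[[0,[0,0,0],[0,0,-1]],[0,[0,0,0],[0,0,-1]],[0,[0,0,0],[0,0,-1]],[0,[0,0,0],[0,0,-1]],[0,[0,0,0],[0,0,-1]],[0,[0,0,0],[0,0,-1]],[0,[0,0,0],[0,0,-1]],[0,[0,0,0],[0,0,-1]]]' | head -3; done
python3 -m crank '[[0,[0,0,0],[0,0,-1]],[0,[0,0,0],[0,0,-1]],[0,[0,0,0],[0,0,-1]],[0,[0,0,0],[0,0,-1]],[0,[0,0,0],[0,0,-1]],[0,[0,0,0],[0,0,0]]]'
cat >> h.py <<'E'
def togrip(off,dy=1.0,dx=0,dz=0):
    # shift/turn (in row units) to put TCP with grasp point 'off' mm outward of knob_grip
    s=observe(); Rt=R.from_euler('xyz',s['tool_rot'],degrees=True)
    a=R.from_euler('z',N[2],degrees=True).apply(A)
    g=place(N,[[-87+dx,dy,107+dz]])[0]
    z=-a; zt=Rt.apply([0,0,1]); w=np.cross(zt,z)
    tgt=g+z*(19-off)
    return Rt.inv().apply(tgt-s['position'])/20, Rt.inv().apply(w)/.08, s['joint_pos']
E
python3 -c "
from h import *
np.set_printoptions(precision=3,suppress=True)
print(*togrip(70))"
```

```text
t: 16.8
position: [510.7, -201.8, 255.6]
tool_rot: [157.1, -26.5, 29.2]
t: 17.47
position: [510.7, -201.8, 255.7]
tool_rot: [146.5, -8.7, 63.1]
t: 18.13
position: [510.7, -201.8, 255.7]
tool_rot: [147.4, 11.8, 93.6]
t: 18.8
position: [510.7, -201.9, 255.7]
tool_rot: [159.9, 28.7, 128.6]
t: 19.3
position: [510.7, -201.8, 255.6]
tool_rot: [173.7, 34.0, 154.8]
force: [-0.7, -0.3, -0.0]
finger_gap: 94.1
gripper_force: 0.0
[ 3.534 -0.341  4.048] [-0.142 -0.087  0.   ] [-54.365 -27.806  54.509 133.589  50.795  37.268  35.744]
```

```bash

python3 -m crank '[[0,[0.707,-0.068,0.81],[-0.142,-0.087,0]],[0,[0.707,-0.068,0.81],[0,0,0]],[0,[0.707,-0.068,0.81],[0,0,0]],[0,[0.707,-0.068,0.81],[0,0,0]],[0,[0.707,-0.068,0.81],[0,0,0]],[0,[0,0,0],[0,0,0]],[0,[0,0,0],[0,0,0]]]'
python3 - <<'E'
from h import *
np.set_printoptions(precision=3,suppress=True)
print(*togrip(0))
c=cam('wrist','w4.png'); np.save('w4.npy',c,allow_pickle=True)
print(proj(c,knob(0,0,0)).min(0),proj(c,knob(0,0,0)).max(0))
E
```

```text
t: 19.88
position: [506.3, -195.5, 159.0]
tool_rot: [172.8, 34.0, 154.5]
force: [0.2, 1.6, 0.2]
finger_gap: 94.2
gripper_force: 0.0
[ 0.537 -0.127  3.728] [ 0.02  -0.075 -0.   ] [-65.931 -17.569  75.846 141.01   66.255  17.464  21.316]
[221.219 171.401] [285.218 239.145]
```

View pics/w4.png

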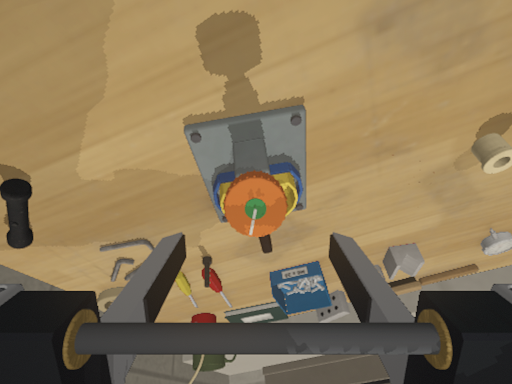

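The wrist view shows the knob at (256,204), almost on the finger midline, where prediction puts it. Joint 4 is at its limit in this retreated spot, so I move in along the axis.

```bash

python3 -m crank '[[0,[0,-0.06,0.6],[0,0,0]],[0,[0,-0.06,0.6],[0,-0.05,0]],[0,[0.1,0,0.6],[0,0,0]],[0,[0.1,0,0],[0,0,0]],[0,[0,0,0],[0,0,0]]]'
python3 - <<'E'
from h import *
np.set_printoptions(precision=3,suppress=True)
print(*togrip(0))
E
```

```text
t: 20.35
position: [512.3, -196.8, 146.5]
tool_rot: [172.8, 34.0, 154.5]
force: [-0.4, -0.2, 0.1]
finger_gap: 94.1
gripper_force: 0.0
[ 0.434 -0.112  3.038] [ 0.029 -0.088 -0.   ] [-73.713 -28.42   78.532 140.998  79.099  28.349  11.245]
```

Several joints are at their limits here (2, 3 and 4). I'll identify the kinematics from the recorded poses to find a good arm configuration for the grip.

```bash
cat > kin.py <<'E'
from h import *
import itertools
D=[([-82.99,24.43,4.23,92.03,-1.955,63.64,-3.845],(181.2,650.1,205.2),(180,0,164.4)),
([-59.85,12.06,32.10,111.68,-7.49,58.30,-47.05],(481.8,227.5,205.3),(180,0,67.3)),
([-35.005,24.40,64.88,107.27,-24.58,64.06,-64.01],(532.4,-200.9,220.9),(180,0,-13.1)),
([-44.08,16.89,71.58,112.42,-18.08,63.40,-67.98],(480.2,-191.1,237.1),(-179.9,.1,-13.1)),
([-37.58,-17.11,45.35,133.55,32.79,27.02,-118.15],(509.7,-201.6,254.6),(179.3,-34.5,-12.9)),
([-54.365,-27.806,54.509,133.589,50.795,37.268,35.744],(510.7,-201.8,255.6),(173.7,34,154.8)),
([-65.93,-17.57,75.85,141.01,66.26,17.46,21.32],(506.3,-195.5,159),(172.8,34,154.5)),
([-73.713,-28.42,78.532,140.998,79.099,28.349,11.245],(512.3,-196.8,146.5),(172.8,34,154.5))]
Q=np.array([d[0] for d in D]);P=np.array([d[1] for d in D]);RR=R.from_euler('xyz',[d[2] for d in D],degrees=True)
AX='zyzyzyz'
def chain(q,s,o):
    r=R.from_euler('z',o[0],degrees=True); out=[r]
    for i in range(7): r=r*R.from_euler(AX[i],s[i]*q[i]+(o[1] if i==6 else 0),degrees=True); out.append(r)
    return out
LO=np.array([-163.25,-28.42,-70.27,12.13,-58.53,9.26,-156.51]);HI=np.array([163.25,122.38,78.77,141.07,238.53,117.41,156.51])
best=None
def identify():
    best=(9e9,)
    for s in itertools.product((1,-1),repeat=4):
        ss=[s[0],1,s[1],1,s[2],1,s[3]]
        f=lambda o:np.concatenate([(chain(q,ss,o)[-1].inv()*rr).as_rotvec() for q,rr in zip(Q,RR)])
        for o in itertools.product((0,90,180,270),repeat=2):
            if np.linalg.norm(f(o))>best[0]*1.5+2: continue
            r=least_squares(f,o)
            if r.cost<best[0]: best=(r.cost,ss,r.x)
    _,s,o=best
    M=np.vstack([np.hstack([c.as_matrix() for c in chain(q,s,o)[:]]) for q in Q])
    # restrict: offsets x,z per link only
    cols=[3*i+k for i in range(8) for k in (0,2)]
    x=np.linalg.lstsq(M[:,cols],P.ravel(),rcond=1e-3)[0]; d=np.zeros(24); d[cols]=x
    return best[0],s,o,d,(M@d-P.ravel())
def fk(q,s,o,d):
    c=chain(q,s,o); return np.hstack([k.as_matrix() for k in c])@d, c[-1]
if __name__=='__main__':
    c,s,o,d,res=identify(); np.set_printoptions(precision=2,suppress=True)
    print(c,s,o); print(d.reshape(8,3)); print(res)
    np.savez('kin.npz',s=s,o=o,d=d)
E
python3 kin.py
```

```text
2.0382410676186752e-06 [-1, 1, -1, 1, -1, 1, -1] [360.01  90.03]
[[ 51.34   0.   174.74]
 [-40.81   0.   174.74]
 [-30.38   0.   348.09]
 [ -5.2    0.   348.09]
 [134.44   0.   283.93]
 [-52.86   0.   283.93]
 [ 24.3    0.   232.81]
 [ -1.09   0.   232.81]]
[ -7.62   0.48   1.82 -11.35 -10.23  -0.33  11.49  -1.01  -0.6    4.11
  -4.62  -0.17   1.74  19.46  -3.92  -1.82  -0.1   -1.73   4.71   1.68
   0.43  -1.27  -9.15   4.51]
```

```bash
cat > kin2.py <<'E'
from kin import *
_,s,o,_,_=identify() if False else (0,[-1,1,-1,1,-1,1,-1],[0.01,90.03],0,0)
X=[([-52.44,11.446,23.328,111.317,-5.297,58.294,10.794],(481.8,227.4,205.2)),([-39.6695,-18.659,46.358,133.39,29.485,33.97,-115.46],(476.9,-192.9,237.9))]
Q2=np.vstack([Q]+[[x[0]] for x in X]);P2=np.vstack([P]+[[x[1]] for x in X])
M=np.vstack([np.hstack([c.as_matrix() for c in chain(q,s,o)]) for q in Q2])
U,S,V=np.linalg.svd(M); 
np.set_printoptions(precision=2,suppress=True); print(S)
for ax in ((0,2),(0,1,2)):
  for rc in (1e-3,1e-5):
    cols=[3*i+k for i in range(8) for k in ax]
    x=np.linalg.lstsq(M[:,cols],P2.ravel(),rcond=rc)[0]; d=np.zeros(24); d[cols]=x
    print(ax,rc,np.abs(M@d-P2.ravel()).max()); print(d.reshape(8,3))
# L1 sparse attempt
from scipy.optimize import linprog
n=24;m=len(P2)*3
tol=1.5
c=np.r_[np.ones(2*n)]
A_=np.hstack([M,-M]); r=linprog(c,A_ub=np.vstack([A_,-A_]),b_ub=np.r_[P2.ravel()+tol,-(P2.ravel()-tol)])
print(r.status); d=r.x[:n]-r.x[n:]; print(d.reshape(8,3))
np.savez('kin.npz',s=s,o=o,d=d)
E
python3 kin2.py
```

```text
[8.75 8.13 8.07 3.25 3.18 1.94 1.7  1.33 1.21 1.03 0.47 0.42 0.28 0.25
 0.23 0.12 0.11 0.   0.   0.   0.   0.   0.   0.  ]
(0, 2) 0.001 18.127982435984848
[[ 52.38   0.   165.02]
 [-45.34   0.   165.02]
 [-29.74   0.   348.36]
 [ -5.22   0.   348.36]
 [124.41   0.   279.3 ]
 [-57.37   0.   279.3 ]
 [ 18.02   0.   231.73]
 [ -1.2    0.   231.73]]
(0, 2) 1e-05 18.127982435984848
[[ 52.38   0.   165.02]
 [-45.34   0.   165.02]
 [-29.74   0.   348.36]
 [ -5.22   0.   348.36]
 [124.41   0.   279.3 ]
 [-57.37   0.   279.3 ]
 [ 18.02   0.   231.73]
 [ -1.2    0.   231.73]]
(0, 1, 2) 0.001 0.06640367650618373
[[ -0.16  -0.01 141.9 ]
 [  0.02 -14.15 141.9 ]
 [  0.15 -14.15 277.26]
 [ -0.1  -17.99 277.26]
 [ -0.05 -17.99 246.72]
 [  0.13  -0.12 246.72]
 [ -0.1   -0.12 182.62]
 [ -0.01  -0.01 182.62]]
(0, 1, 2) 1e-05 0.06640367650618373
[[ -0.16  -0.01 141.9 ]
 [  0.02 -14.15 141.9 ]
 [  0.15 -14.15 277.26]
 [ -0.1  -17.99 277.26]
 [ -0.05 -17.99 246.72]
 [  0.13  -0.12 246.72]
 [ -0.1   -0.12 182.62]
 [ -0.01  -0.01 182.62]]
0
[[ -0.4    0.   265.24]
 [  0.   -24.73   0.  ]
 [  0.     0.   539.67]
 [  5.2  -34.32   0.  ]
 [-14.1    0.   486.95]
 [  0.    -4.62   0.  ]
 [  0.     0.   347.57]
 [  0.    -0.36   0.  ]]
```

```bash
cat > ik.py <<'E'
from kin import *
k=np.load('kin.npz') ; s=list(k['s']);o=k['o']
d=np.array([[-.1,0,141.9],[0,-14.15,141.9],[0.1,-14.15,277.26],[0,-17.99,277.26],[0,-17.99,246.72],[0,-.06,246.72],[0,-.06,182.62],[0,0,182.62]]).ravel()
a=R.from_euler('z',N[2],degrees=True).apply(A)
def pose(off,alpha):
    g=place(N,[[-87,1,107]])[0]; p=g-a*(19-off)
    Rt=R.from_euler('z',N[2],degrees=True)*R.from_euler('y',-35,degrees=True)*R.from_euler('x',180,degrees=True)*R.from_euler('z',-alpha,degrees=True)
    return p,Rt
def solve(p,Rt,q0,lock=None):
    def f(q):
        P_,R_=fk(q,s,o,d); r=np.r_[(P_-p)/10,(R_.inv()*Rt).as_rotvec()*10]
        return r if lock is None else np.r_[r,(q[2]-lock)/2]
    return least_squares(f,np.clip(q0,LO+.1,HI-.1),bounds=(LO,HI))
if __name__=='__main__':
    np.set_printoptions(precision=1,suppress=True)
    print(max(np.abs(fk(q,s,o,d)[0]-p).max() for q,p in zip(Q,P)))
    p,Rt=pose(0,0);print(p,Rt.as_euler('xyz',degrees=True), Rt.apply([0,0,1]),-a)
    for off in (0,60):
      for j3 in range(-70,79,15):
        b=min((solve(*pose(off,al),q0,j3) for al in (0,120,240) for q0 in ([-30,10,j3,120,0,40,0],[20,0,j3,120,90,40,0],[-60,-10,j3,130,50,30,0])),key=lambda r:r.cost)
        if b.cost<1: print(off,j3,b.cost.round(3),b.x)
E
python3 ik.py
```

```text
0.13124567951163613
[ 538.7 -203.4   91.4] [180.  -35.  -13.1] [ 0.6 -0.1 -0.8] [ 0.6 -0.1 -0.8]
0 -70 0.0 [ 75.9  28.6 -70.  135.1  99.8  24.6  61.8]
0 -55 0.0 [ 64.4  21.1 -55.  135.5 106.   15.7  52. ]
0 -40 0.0 [ 51.4  17.  -40.  136.1 117.6  10.3  37.9]
0 -25 0.021 [ 37.1  14.8 -25.  137.6 140.3   9.3  12.8]
0 -10 0.045 [  23.7   13.8  -10.   138.9  169.2    9.3 -137.1]
0 5 0.025 [ 10.8  13.5   5.  139.2 196.9   9.3 -45.4]
0 20 0.0 [ -2.9  13.8  20.  139.1 219.1   9.3 -68.6]
0 35 0.0 [-15.7  15.6  35.  139.7 232.2  13.  -82.3]
60 -70 0.0 [ 81.8  13.1 -70.  136.8  74.4  10.9  82.3]
60 -55 0.062 [ 66.6   8.7 -55.  136.6  63.4   9.3 -30.1]
60 -40 0.193 [ 51.5   6.5 -40.  136.1  45.2   9.3 -13.9]
60 -25 0.285 [ 38.    5.3 -25.  135.6  19.4   9.3  12. ]
60 -10 0.316 [ 25.7   4.6 -10.  135.8 -10.4   9.3  43. ]
60 5 0.286 [ 13.5   4.3   5.  137.2 -42.3   9.3 -43.5]
60 20 0.221 [ -0.4   4.   20.  138.7 -58.5   9.3  93. ]
60 35 0.163 [-15.3   3.8  35.  139.4 -58.5   9.3  92.6]
60 50 0.115 [-30.    4.   50.  139.9 -58.5   9.3 -27.6]
60 65 0.089 [-44.7   4.9  65.  140.4 -58.5   9.3  91.8]
```

```bash
cat > sim.py <<'E'
from ik import *
def jac(q):
    c=chain(q,s,o); dd=d.reshape(8,3); pos=np.zeros(3); org=[]
    for i in range(8):
        pos=pos+c[i].apply(dd[i]); org.append(pos)
    p=pos; J=np.zeros((6,7))
    for i in range(7):
        # axis of joint i: located after offset i (in frame c[i])
        w=c[i].apply(s[i]*np.array([0,0,1.]) if AX[i]=='z' else s[i]*np.array([0,1.,0])); J[:3,i]=np.cross(w,(p-org[i])/1000); J[3:,i]=w
    return J
def step(q,p,Rt,n=4,lam=1e-3,W=None):
    for _ in range(n):
        P_,R_=fk(q,s,o,d); e=np.r_[(p-P_)/1000,(Rt*R_.inv()).as_rotvec()]
        J=jac(q); dq=J.T@np.linalg.solve(J@J.T+lam**2*np.eye(6),e)
        q=np.clip(q+np.degrees(dq),LO,HI)
    return q
def run(q,rows,p=None,Rt=None,log=None):
    if p is None: p,Rt=fk(q,s,o,d)
    for sh,tu in rows:
        p=p+Rt.apply(np.array(sh)*20); Rt=Rt*R.from_rotvec(np.array(tu)*.08); q=step(q,p,Rt)
        if log is not None: log.append(q)
    return q,p,Rt
if __name__=='__main__':
    np.set_printoptions(precision=1,suppress=True)
    q=np.array(D[0][0]); 
    q,p,Rt=run(q,[((-.84,-.68,0),(0,0,0))]*24+[((0,0,0),(0,0,1))]*8); print(q,'obs -52.4 11.4 23.3 111.3 -5.3 58.3 10.8')
    q,p,Rt=run(q,[((0,0,0),(0,0,1))]*13+[((0,0,0),(0,0,.2))]); print(q,'obs -59.8 12.1 32.1 111.7 -7.5 58.3 -47.1')
    q,p,Rt=run(q,[((0,0,1),(0,0,0))]*8+[((0,0,-.95),(0,0,0))]*8+[((-.78,.44,-.05),(0,0,0))]*24+[((0,0,0),(0,0,1))]*17); print(q,p,'obs -35 24.4 64.9 107.3 -24.6 64.1 -64')
    qn=observe()['joint_pos'];print(qn)
    # feasible tilts with current-like branches
    def ori(t,phi): # tool tilt t at phi=0, rotated phi about knob axis (cw +)
        Rt=R.from_euler('z',N[2],degrees=True)*R.from_euler('y',-t,degrees=True)*R.from_euler('x',180,degrees=True)
        return R.from_rotvec(-a*np.radians(phi))*Rt
    g=place(N,[[-87,1,107]])[0]
    for t in (35,28,20):
      for phi in (-50,0,50):
        Rt=ori(t,phi); p=g+19*Rt.apply([0,0,1]); out=[]
        for j3 in range(-60,79,20):
          b=None
          for flip in (0,1):
            for q0 in ([-30,10,j3,120,0,40,0],[20,0,j3,120,90,40,0],qn):
              r=solve(p,Rt*R.from_euler('z',180*flip,degrees=True),q0,j3)
              if r.cost<.02:
                m=np.minimum(r.x-LO,HI-r.x).min(); 
                if b is None or m>b[0]: b=(m,r.x)
          if b: out.append((j3,round(b[0],1)))
        print(t,phi,out)
E
python3 sim.py
```

```text
[-52.4  11.4  23.3 111.3  -5.3  58.3  11. ] obs -52.4 11.4 23.3 111.3 -5.3 58.3 10.8
[-59.8  12.   32.1 111.7  -7.5  58.3 -47.1] obs -59.8 12.1 32.1 111.7 -7.5 58.3 -47.1
[-35.   23.8  64.3 107.4 -23.9  63.8 -62.3] [ 531.6 -199.6  221.5] obs -35 24.4 64.9 107.3 -24.6 64.1 -64
[-73.7 -28.4  78.5 141.   79.1  28.3  11.2]
35 -50 [(-60, np.float64(5.7)), (-40, np.float64(1.1)), (20, np.float64(0.0))]
35 0 [(-60, np.float64(5.7)), (-40, np.float64(1.1)), (20, np.float64(0.0)), (40, np.float64(1.2))]
35 50 [(-60, np.float64(5.7)), (-40, np.float64(1.1)), (20, np.float64(0.0)), (40, np.float64(1.2))]
28 -50 [(-60, np.float64(8.3)), (-40, np.float64(7.5)), (-20, np.float64(2.5))]
28 0 [(-60, np.float64(10.3)), (-40, np.float64(3.0)), (-20, np.float64(0.0)), (20, np.float64(0.0))]
28 50 [(-60, np.float64(3.6))]
20 -50 [(-60, np.float64(10.3)), (-40, np.float64(11.1)), (-20, np.float64(10.2)), (0, np.float64(8.8)), (20, np.float64(4.5)), (40, np.float64(0.3)), (60, np.float64(1.9))]
20 0 [(-60, np.float64(10.3)), (-40, np.float64(13.5)), (-20, np.float64(10.2)), (0, np.float64(8.9)), (20, np.float64(9.1)), (40, np.float64(11.5)), (60, np.float64(0.0))]
20 50 [(-60, np.float64(8.1)), (-40, np.float64(5.5)), (-20, np.float64(7.4)), (0, np.float64(5.5))]
```

The simulated pseudo-inverse controller reproduces the arm's joints to a tenth of a degree over free moves. So I can plan offline a tool path that swings the elbow to the good side (joint 3 about -60).

```bash
cat > fast.py <<'E'
import numpy as np
from sim import s,o,d,LO,HI,a,N,place,R,pose
DD=d.reshape(8,3); r=np.radians
def rz(t): c,n=np.cos(t),np.sin(t); return np.array([[c,-n,0],[n,c,0],[0,0,1]])
def ry(t): c,n=np.cos(t),np.sin(t); return np.array([[c,0,n],[0,1,0],[-n,0,c]])
def fj(q):
    c=rz(r(o[0])); pos=c@DD[0]; org=[];ws=[]
    for i in range(7):
        org.append(pos); ws.append(s[i]*(c[:,2] if i%2==0 else c[:,1]))
        c=c@((rz if i%2==0 else ry)(r(s[i]*q[i]+(o[1] if i==6 else 0)))); pos=pos+c@DD[i+1]
    W=np.array(ws).T; J=np.vstack([np.cross(W.T,(pos-np.array(org))/1000).T,W]); return pos,c,J
def step(q,p,Rt,n=1):
    for _ in range(n):
        P,C,J=fj(q); E=Rt@C.T; w=np.array([E[2,1]-E[1,2],E[0,2]-E[2,0],E[1,0]-E[0,1]])/2
        e=np.r_[(p-P)/1000,w]
        q=np.clip(q+np.degrees(J.T@np.linalg.solve(J@J.T+1e-6*np.eye(6),e)),LO,HI)
    return q
def goto(q,p,Rt,n,it=1):
    P,C,_=fj(q); rv=R.from_matrix(C.T@Rt).as_rotvec(); mg=99
    for k in range(1,n+1):
        q=step(q,P+(p-P)*k/n,C@R.from_rotvec(rv*k/n).as_matrix(),it); mg=min(mg,np.minimum(q-LO,HI-q).min())
    return q,mg
E
cat > beam.py <<'E'
from fast import *; import time
from station import observe
q0=observe()['joint_pos']; t0=time.time()
vert=lambda yaw:(R.from_euler('z',yaw,degrees=True)*R.from_euler('x',180,degrees=True)).as_matrix()
acts=[('t',v) for v in ([1,0,0],[-1,0,0],[0,1,0],[0,-1,0],[0,0,1],[0,0,-1])]+[('w',v) for v in ([0,0,1],[0,0,-1],[0,1,0],[0,-1,0],[1,0,0],[-1,0,0])]
def apply(q,act):
    P,C,_=fj(q)
    if act[0]=='t': return goto(q,P+150*np.array(act[1]),C,6)
    return goto(q,P,C@R.from_rotvec(np.array(act[1])*r(36)).as_matrix(),6)
def ok(q):
    P,C,_=fj(q); rad=np.hypot(*P[:2])
    return 225<P[2]<560 and 430<rad<820 and abs(P[1])<450 and C[2,2]<-.7 and P[0]>250
def key(q): return q[2]
P,C,_=fj(q0)
q1,_=goto(q0,np.array([560,-207,280.]),C,10,2)
print(q1.round(1))
def evalgoal(q,verbose=False):
    best=None
    for al in (0,40,-40,80,180,140,220):
        p,Rt=pose(0,al); Rt=Rt.as_matrix()
        q2,m=goto(q,p+np.array([0,0,110]),Rt,24); q3,m2=goto(q2,p,Rt,12); q3=step(q3,p,Rt,3)
        er=np.linalg.norm(fj(q3)[0]-p); 
        q4=q3; worst=er
        for k in range(35):
            Rt=Rt@rz(.08); q4=step(q4,p,Rt,2); P,C,_=fj(q4); worst=max(worst,np.linalg.norm(P-p)+ 100*np.linalg.norm(C-Rt)/1.41)
        if best is None or worst<best[0]: best=(worst,al,m,m2,q3,q4)
    return best
beam=[(q1[2],q1,[])]; allb=[]
for dep in range(9):
    new=[]
    for _,q,path in beam:
        for i,ac in enumerate(acts):
            if path and acts[path[-1]][0]==ac[0] and np.allclose(np.add(acts[path[-1]][1],ac[1]),0): continue
            qq,m=apply(q,ac)
            if m>0.5 and ok(qq): new.append((key(qq),qq,path+[i]))
    new.sort(key=lambda x:x[0]); 
    # diversity
    seen=set();beam=[]
    for x in new:
        P,C,_=fj(x[1]); h=tuple((P/150).round().astype(int))+tuple((C[:2,0]/.5).round().astype(int))+tuple((C[:2,2]/.5).round().astype(int))
        if h in seen: continue
        seen.add(h); beam.append(x)
        if len(beam)>=80: break
    g=[(evalgoal(x[1]),x) for x in beam[:4]]
    g.sort(key=lambda y:y[0][0]); b=g[0]
    print(dep+1,len(beam),'j3',beam[0][0].round(1),'goal err',b[0][0].round(1),'al',b[0][1],np.round(b[0][2:4],1),b[0][4].round(0),b[0][5].round(0),[acts[i] for i in b[1][2]],round(time.time()-t0),flush=True)
    if b[0][0]<2: break
E
timeout 500 python3 beam.py
```

```text
[-64.8 -28.4  62.2 127.3  52.3  41.3  35.9]
1 3 j3 47.8 goal err 127.4 al 40 [0.9 0. ] [-42.  75.  79. 141. 239.  82.  41.] [ -7.  14.  24. 139. 224.  10. -74.] [('w', [1, 0, 0])] 2
2 13 j3 38.0 goal err 28.0 al 180 [5.7 0. ] [   8.   13.    7.  138.  202.    9. -111.] [  70.   24.  -61.  135.  103.   19. -157.] [('w', [0, 0, 1]), ('t', [0, 1, 0])] 4
3 47 j3 26.4 goal err 11.6 al -40 [0. 0.] [ 40.  15. -28. 137. 133.   9. 101.] [ 75.  28. -69. 135. 100.  24. -19.] [('w', [1, 0, 0]), ('t', [1, 0, 0]), ('w', [-1, 0, 0])] 6
4 80 j3 8.2 goal err 13.2 al -40 [0. 0.] [ 51.  17. -40. 136. 117.  10. 118.] [ 77.  29. -70. 135.  99.  26. -18.] [('w', [1, 0, 0]), ('t', [1, 0, 0]), ('w', [-1, 0, 0]), ('w', [0, 0, -1])] 10
5 80 j3 -0.0 goal err 13.2 al -40 [0. 0.] [ 49.  16. -37. 136. 120.  10. 115.] [ 77.  29. -70. 135.  99.  26. -18.] [('w', [1, 0, 0]), ('t', [0, -1, 0]), ('t', [1, 0, 0]), ('w', [-1, 0, 0]), ('t', [-1, 0, 0])] 15
6 80 j3 -10.1 goal err 13.2 al 0 [0. 0.] [ 52.  17. -41. 136. 117.  11. 157.] [ 77.  29. -70. 135.  99.  26.  22.] [('w', [1, 0, 0]), ('t', [0, -1, 0]), ('t', [1, 0, 0
[... 168 characters left out ...]
.  20. -23.] [('w', [1, 0, 0]), ('t', [0, -1, 0]), ('t', [1, 0, 0]), ('w', [-1, 0, 0]), ('t', [-1, 0, 0]), ('t', [0, 1, 0]), ('w', [1, 0, 0])] 27
8 80 j3 -39.3 goal err 18.0 al -40 [0. 0.] [ 36.  14. -23. 137. 141.   9.  92.] [ 72.  25. -65. 135. 102.  21. -22.] [('w', [1, 0, 0]), ('t', [0, -1, 0]), ('t', [1, 0, 0]), ('w', [-1, 0, 0]), ('t', [-1, 0, 0]), ('t', [0, 1, 0]), ('t', [0, 1, 0]), ('w', [1, 0, 0])] 33
9 80 j3 -49.4 goal err 10.1 al -40 [0. 0.] [ 41.  15. -29. 137. 132.   9. 103.] [ 76.  28. -70. 135. 100.  24. -19.] [('w', [1, 0, 0]), ('t', [0, -1, 0]), ('t', [1, 0, 0]), ('w', [-1, 0, 0]), ('t', [-1, 0, 0]), ('t', [-1, 0, 0]), ('t', [0, 1, 0]), ('t', [1, 0, 0]), ('w', [1, 0, 0])] 39
```

```bash
cat > goal.py <<'E'
from fast import *
from sim import A
g0=place(N,[[-87,1,107]])[0]
def ori(t,phi,flip):
    Rt=R.from_euler('z',N[2],degrees=True)*R.from_euler('y',-t,degrees=True)*R.from_euler('x',180,degrees=True)*R.from_euler('z',180*flip,degrees=True)
    return (R.from_rotvec(-a*r(phi))*Rt).as_matrix()
def err(q,p,Rt):
    P,C,_=fj(q); return np.linalg.norm(P-p)+100*np.linalg.norm(C-Rt)/1.41
def goal(q,t,phi,flip,S,full=False):
    Rt=ori(t,phi,flip); z=Rt[:,2]; p=g0+19*z
    q1,m=goto(q,p+a*45+np.array([0,0,70]),Rt,30); q2,_=goto(q1,p+a*45,Rt,6); q3,_=goto(q2,p,Rt,6,2)
    e=[err(q2,p+a*45,Rt)*.3,err(q3,p,Rt)]; q4=q3; mg=np.minimum(q3-LO,HI-q3).min()
    for k in range(1,int(S/4.58)+1):
        Rk=ori(t,phi+4.58*k,flip); pk=g0+19*Rk[:,2]; q4=step(q4,pk,Rk,2); e.append(err(q4,pk,Rk)); mg=min(mg,np.minimum(q4-LO,HI-q4).min())
    return (max(e),-mg,t,phi,flip,S,m)+((q1,q2,q3,q4,np.round(e,1)) if full else ())
E
sed -e 's/^from fast import \*; import time/from goal import *; import time/' -e '/^def evalgoal/,/^    return best/d' -e 's/g=\[(evalgoal.*//' -e '/g.sort(key/,$d' beam.py > beam2.py
cat >> beam2.py <<'E'
    if dep in (0,2,4,6,8):
      res=[]
      for x in [(0,q1,[])]*(dep==0)+beam[:5]:
        for S,phis in ((160,(-120,-80,-40)),(80,(-70,-40,-10))):
          for t in (33,27,20):
            for phi in phis:
              for fl in (0,1): res.append((goal(x[1],t,phi,fl,S),x[2]))
      for S in (160,80):
        b=sorted([y for y in res if y[0][5]==S],key=lambda y:(max(y[0][0],1.5),y[0][1]))[:2]
        for y in b: print(dep+1,'j3',beam[0][0].round(1),np.round(y[0],1),y[1],round(time.time()-t0),flush=True)
E
timeout 560 python3 beam2.py
```

```text
[-64.8 -28.4  62.2 127.3  52.3  41.3  35.9]
1 j3 47.8 [ 23.8  -0.   20.  -80.    0.  160.    4.8] [6] 10
1 j3 47.8 [ 26.6  -0.   20.  -80.    0.  160.    1.1] [] 10
1 j3 47.8 [  0.2  -2.6  20.  -40.    0.   80.    8. ] [6] 10
1 j3 47.8 [  0.2  -2.5  20.  -40.    0.   80.    1.5] [] 10
3 j3 26.4 [ 15.2  -0.   20.  -80.    1.  160.    5.5] [10, 0, 11] 21
3 j3 26.4 [ 22.8  -0.   20.  -80.    0.  160.    4.9] [6, 6, 2] 21
3 j3 26.4 [  0.1  -4.3  20.  -40.    1.   80.   12. ] [10, 0, 11] 21
3 j3 26.4 [  0.3  -3.   20.  -70.    1.   80.    7.3] [10, 0, 11] 21
5 j3 -0.0 [  0.2  -1.5  20.  -80.    1.  160.    6.5] [10, 3, 0, 11, 7] 39
5 j3 -0.0 [  0.2  -1.5  20.  -80.    0.  160.    6.3] [10, 0, 11, 1, 2] 39
5 j3 -0.0 [  0.2  -7.9  20.  -40.    1.   80.   13.3] [10, 3, 0, 11, 1] 39
5 j3 -0.0 [  0.2  -7.8  20.  -40.    0.   80.   10.2] [10, 3, 0, 11, 1] 39
7 j3 -24.2 [  0.3  -2.5  20.  -80.    1.  160.    6.2] [10, 0, 11, 1, 2, 2, 2] 59
7 j3 -24.2 [  0.3  -2.3  20.  -80.    0.  160.    5.8] [10, 0, 11, 1, 2, 2, 2] 59
7 j3 -24.2 [  0.2  -7.9  20.  -40.    0.   80.   10.6] [2, 2, 0, 7, 11, 1, 10] 59
7 j3 -24.2 [  0.2  -7.6  20.  -40.    1.   80.   13.5] [10, 3, 0, 11, 1, 2, 2] 59
9 j3 -49.4 [ 5.0e-01 -1.0e-01  2.7e+01 -1.2e+02  0.0e+00  1.6e+02  1.0e+00] [10, 3, 0, 11, 1, 1, 2, 0, 10] 76
9 j3 -49.4 [   0.5   -0.    27.  -120.     0.   160.     0.9] [10, 3, 0, 11, 7, 1, 2, 2, 2] 76
9 j3 -49.4 [  0.2  -8.1  20.  -40.    1.   80.   14.9] [10, 3, 0, 11, 1, 1, 2, 0, 10] 76
9 j3 -49.4 [  0.2  -7.9  20.  -70.    1.   80.   10.4] [10, 3, 0, 11, 1, 1, 2, 0, 10] 76
```

```bash
cat > plan.py <<'E'
from goal import *; import sys
from station import observe
np.set_printoptions(precision=3,suppress=True)
def sim_rows(q,p,C,sh,tu,n):
    for _ in range(n):
        p=p+C@(np.array(sh)*20); C=C@R.from_rotvec(np.array(tu)*.08).as_matrix(); q=step(q,p,C,2)
    return q,p,C
def seg(name,q,p,C,tp,tR,turnfirst=True):
    rv=R.from_matrix(C.T@tR).as_rotvec()/.08; n=int(np.ceil(np.abs(rv).max()))
    if n: 
        q,p,C=sim_rows(q,p,C,(0,0,0),(rv/n),n); print(name,'turn',n,'x',rv/n,'q',q.round(1),'err',err(q,p,C).round(2))
    sh=C.T@(tp-p)/20; m=int(np.ceil(np.abs(sh).max()-1e-6))
    if m:
        q,p,C=sim_rows(q,p,C,sh/m,(0,0,0),m); print(name,'shift',m,'x',sh/m,'q',q.round(1),'err',err(q,p,C).round(2))
    return q,p,C
def stroke(q,p,C,rows,sgn=1):
    ab=C.T@(-a)*sgn  # body axis, cw
    p2=g0+R.from_rotvec(-a*.08*sgn).apply(p-g0); sh=C.T@(p2-p)/20
    e=0
    for _ in range(rows): q,p,C=sim_rows(q,p,C,sh,ab,1); e=max(e,err(q,p,C))
    print('stroke row',sh,ab,'q',q.round(1),'maxerr',round(e,2)); return q,p,C
if __name__=='__main__':
    for flip in (0,1):
      print('FLIP',flip)
      q=observe()['joint_pos']; p,C,_=fj(q); Rt=ori(20,-40,flip); tp=g0+19*Rt[:,2]
      q,p,C=seg('up',q,p,C,np.array([560,-207,290.]),C)
      q,p,C=seg('A',q,p,C,tp+a*45+np.array([0,0,70]),Rt)
      q,p,C=seg('B',q,p,C,tp+a*45,Rt)
      q,p,C=seg('G',q,p,C,tp,Rt); q,p,C=stroke(q,p,C,18)
E
python3 plan.py
```

```text
FLIP 0
up shift 6 x [-0.996  0.191 -0.754] q [-64.3 -28.4  60.8 126.5  51.6  42.9  36.5] err 4.23
A turn 29 x [ 0.125 -0.063  0.97 ] q [-43.2  -3.3  49.2 118.1  21.5  43.8 -72.5] err 0.0
A shift 4 x [-0.762 -0.721  0.816] q [-42.   -1.7  49.1 130.1  25.9  31.2 -78.7] err 0.0
B turn 1 x [-0.  0.  0.] q [-42.   -1.7  49.1 130.1  25.9  31.2 -78.7] err 0.0
B shift 4 x [-0.186 -0.323  0.792] q [-36.5   9.6  47.8 134.   13.2  17.2 -68.4] err 0.0
G turn 1 x [-0.  0. -0.] q [-36.5   9.6  47.8 134.   13.2  17.2 -68.4] err 0.0
G shift 3 x [0.194 0.    0.724] q [-26.1  16.8  38.2 132.3   4.7  11.7 -61.6] err 0.0
stroke row [ 0.001 -0.02  -0.   ] [ 0.259 -0.     0.966] q [  8.9  15.9  15.8 129.2 -55.   22.5 -69.9] maxerr 0.0
FLIP 1
up shift 6 x [-0.996  0.191 -0.754] q [-64.3 -28.4  60.8 126.5  51.6  42.9  36.5] err 4.23
A turn 11 x [ 0.137  0.272 -0.991] q [-80.9 -27.9  69.6 118.5  51.3  62.   82.9] err 0.0
A shift 4 x [0.762 0.721 0.816] q [-79.8 -27.3  72.7 130.5  57.7  52.1  74.1] err 0.0
B turn 1 x [ 0. -0.  0.] q [-79.8 -27.3  72.7 130.5  57.7  52.1  74.1] err 0.0
B shift 4 x [0.186 0.323 0.792] q [-90.5 -28.4  78.8 135.1  68.8  47.1  64.1] err 80.06
G turn 1 x [0. 0. 0.] q [-90.9 -28.4  78.8 135.   69.8  48.5  63.4] err 76.72
G shift 3 x [-0.194  0.     0.724] q [-98.6 -28.4  78.8 136.3  77.7  48.7  56.7] err 171.0
stroke row [-0.001  0.02  -0.   ] [-0.259  0.     0.966] q [-86.  -28.4  78.8 134.5  56.7  27.5   9.9] maxerr 199.17
```

```bash

python3 -m crank '[[0,[-1,0.19,-0.75],[0,0,0]],[0,[-1,0.19,-0.75],[0,0,0]],[0,[-1,0.19,-0.75],[0,0,0]],[0,[-1,0.19,-0.75],[0,0,0]],[0,[-1,0.19,-0.75],[0,0,0]],[0,[-1,0.19,-0.75],[0,0,0]]]'
python3 plan.py | sed -n 1,10p; python3 -c "
from h import *
print(observe()['joint_pos'])"
```

```text
t: 20.85
position: [560.7, -207.3, 291.3]
tool_rot: [172.7, 34.0, 154.5]
force: [-0.7, 0.2, -0.6]
finger_gap: 93.9
gripper_force: 0.0
FLIP 0
up shift 1 x [ 0.064 -0.011  0.028] q [-62.  -27.4  60.6 126.5  48.4  40.3  39.1] err 0.0
A turn 29 x [ 0.125 -0.063  0.969] q [-39.9  -2.9  46.1 118.   20.9  43.6 -72.1] err 0.0
A shift 4 x [-0.762 -0.721  0.816] q [-38.8  -1.4  45.9 130.   25.5  31.1 -78.4] err 0.0
B turn 1 x [-0.  0.  0.] q [-38.8  -1.4  45.9 130.   25.5  31.1 -78.4] err 0.0
B shift 4 x [-0.186 -0.323  0.792] q [-34.4   9.3  45.3 133.9  15.3  17.5 -70.5] err 0.0
G turn 1 x [-0. -0. -0.] q [-34.4   9.3  45.3 133.9  15.3  17.5 -70.5] err 0.0
G shift 3 x [0.194 0.    0.724] q [-25.   16.5  36.9 132.3   7.1  11.9 -63.9] err 0.0
stroke row [ 0.001 -0.02  -0.   ] [ 0.259 -0.     0.966] q [ 10.8  15.8  13.6 129.1 -53.8  22.1 -71. ] maxerr 0.0
FLIP 1
[-62.11713746 -27.43256611  60.61901743 126.37833502  48.29589679
  40.41353782  39.22383933]
```

Turn 29 rows, then shift 4 to the pre-grip point.

```bash

for i in 1 2 3; do python3 -m crank '[[0,[0,0,0],[0.125,-0.063,0.97]],[0,[0,0,0],[0.125,-0.063,0.97]],[0,[0,0,0],[0.125,-0.063,0.97]],[0,[0,0,0],[0.125,-0.063,0.97]],[0,[0,0,0],[0.125,-0.063,0.97]],[0,[0,0,0],[0.125,-0.063,0.97]],[0,[0,0,0],[0.125,-0.063,0.97]],[0,[0,0,0],[0.125,-0.063,0.97]]]'|head -3; done
python3 -m crank '[[0,[0,0,0],[0.125,-0.063,0.97]],[0,[0,0,0],[0.125,-0.063,0.97]],[0,[0,0,0],[0.125,-0.063,0.97]],[0,[0,0,0],[0.125,-0.063,0.97]],[0,[0,0,0],[0.125,-0.063,0.97]],[0,[0,0,0],[0,0,0]]]' | head -3
python3 plan.py | sed -n 1,10p
```

```text
t: 21.52
position: [560.6, -207.2, 289.8]
tool_rot: [156.3, 26.3, 113.7]
t: 22.18
position: [560.7, -207.1, 289.7]
tool_rot: [149.4, 11.7, 79.1]
t: 22.85
position: [560.8, -207.0, 289.7]
tool_rot: [151.9, -4.1, 47.0]
t: 23.35
position: [561.0, -207.4, 289.9]
tool_rot: [157.9, -12.3, 26.1]
FLIP 0
up shift 1 x [-0.042 -0.029 -0.03 ] q [-40.3  -3.   46.5 118.   21.   43.7 -72.5] err 0.0
A turn 1 x [ 0.008  0.004 -0.068] q [-40.3  -3.   46.5 118.   20.9  43.7 -72.1] err 0.0
A shift 4 x [-0.762 -0.721  0.816] q [-39.3  -1.5  46.4 130.   25.6  31.1 -78.4] err 0.0
B turn 1 x [-0.  0.  0.] q [-39.3  -1.5  46.4 130.   25.6  31.1 -78.4] err 0.0
B shift 4 x [-0.186 -0.323  0.792] q [-34.7   9.3  45.7 133.9  15.   17.4 -70.2] err 0.0
G turn 1 x [-0.  0.  0.] q [-34.7   9.3  45.7 133.9  15.   17.4 -70.2] err 0.0
G shift 3 x [ 0.194 -0.     0.724] q [-25.1  16.6  37.1 132.3   6.8  11.8 -63.6] err 0.0
stroke row [ 0.001 -0.02  -0.   ] [ 0.259 -0.     0.966] q [ 10.6  15.8  13.9 129.1 -54.   22.2 -70.8] maxerr 0.0
FLIP 1
```

Everything tracks the model. Now to A and B, then measure before the final approach.

```bash

python3 -m crank '[[0,[-0.8,-0.75,0.79],[0,0,0]],[0,[-0.76,-0.72,0.81],[0,0,0]],[0,[-0.76,-0.72,0.81],[0,0,0]],[0,[-0.76,-0.72,0.81],[0,0,0]],[0,[-0.19,-0.32,0.79],[0,0,0]],[0,[-0.19,-0.32,0.79],[0,0,0]],[0,[-0.19,-0.32,0.79],[0,0,0]],[0,[-0.19,-0.32,0.79],[0,0,0]]]'
python3 -m crank '[[0,[0,0,0],[0,0,0]],[0,[0,0,0],[0,0,0]]]' | sed -n 2,4p
python3 - <<'E'
from plan import *
import cv2
q=observe()['joint_pos']; p,C,_=fj(q); Rt=ori(20,-40,0); tp=g0+19*Rt[:,2]
print('to B',C.T@(tp+a*45-p)/20,'to G',C.T@(tp-p)/20, R.from_matrix(C.T@Rt).as_rotvec()/.08)
from h import cam,proj,knob
c=cam('wrist','w5.png'); np.save('w5.npy',c,allow_pickle=True)
k=proj(c,knob(0,1,0)); print(k.min(0),k.max(0))
E
```

```text
t: 24.02
position: [508.9, -200.3, 126.2]
tool_rot: [157.7, -12.2, 26.5]
force: [0.6, 1.1, 0.3]
finger_gap: 93.8
gripper_force: 0.0
position: [508.1, -201.0, 126.5]
tool_rot: [157.7, -12.0, 26.4]
force: [0.3, 0.1, 0.6]
to B [ 0.082 -0.021  0.001] to G [ 0.673 -0.024  2.172] [0.024 0.047 0.017]
[219.511 172.632] [292.874 251.698]
```

View pics/w5.png

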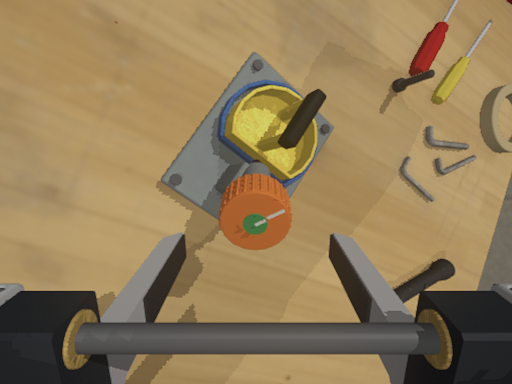

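The knob sits at (256,212) between the fingers, within 1–2 px of prediction. The white lines on knob and disc are in line. Go in and grip.

```bash

python3 -m crank '[[0,[0.22,0,0.72],[0,0,0]],[0,[0.22,0,0.72],[0,0,0]],[0,[0.22,0,0.72],[0,0,0]],[0,[0,0,0],[0,0,0]]]'
python3 -m crank '[[1,[0,0,0],[0,0,0]],[1,[0,0,0],[0,0,0]],[1,[0,0,0],[0,0,0]],[1,[0,0,0],[0,0,0]],[1,[0,0,0],[0,0,0]],[1,[0,0,0],[0,0,0]],[1,[0,0,0],[0,0,0]],[1,[0,0,0],[0,0,0]]]'
python3 - <<'E'
from plan import *
st=observe(); q=st['joint_pos']; p,C,_=fj(q); Rt=ori(20,-40,0); tp=g0+19*Rt[:,2]
print(q,'to G',C.T@(tp-p)/20,'M axis cw',-a@st['wrist_torque'], st['wrist_torque'])
stroke(q,p,C,18)
E
```

```text
t: 24.57
position: [536.5, -205.5, 90.5]
tool_rot: [157.7, -12.2, 26.4]
force: [-0.8, 0.7, -1.0]
finger_gap: 94.0
gripper_force: 0.0
t: 25.23
position: [534.7, -204.7, 90.2]
tool_rot: [157.8, -12.1, 26.4]
force: [-8.2, 9.6, 10.5]
finger_gap: 49.6
gripper_force: 30.0
[-25.431  16.537  37.135 132.217   7.554  12.082 -64.51 ] to G [-0.034  0.033  0.027] M axis cw 0.6428967517181269 [1.672 1.329 0.145]
stroke row [ 0.003 -0.016 -0.001] [ 0.261 -0.001  0.965] q [ 10.4  15.8  14.1 128.9 -53.4  22.5 -71.4] maxerr 0.0
```

```bash

for i in 1 2; do python3 -m crank '[[1,[0,-0.02,0],[0.26,0,0.966]],[1,[0,-0.02,0],[0.26,0,0.966]],[1,[0,-0.02,0],[0.26,0,0.966]],[1,[0,-0.02,0],[0.26,0,0.966]],[1,[0,-0.02,0],[0.26,0,0.966]],[1,[0,-0.02,0],[0.26,0,0.966]],[1,[0,-0.02,0],[0.26,0,0.966]],[1,[0,-0.02,0],[0.26,0,0.966]]]'
python3 -c "
from plan import *
st=observe(); g=g0; f=st['force']; m=st['wrist_torque']; print('Mcw',-a@m, 'force',np.linalg.norm(f),'M about grip (if at TCP)',-a@(m+np.cross((st['position']-g)/1000,f)), st['joint_pos'].round(1))"; done
python3 -m crank '[[1,[0,-0.02,0],[0.26,0,0.966]],[1,[0,0,0],[0,0,0]],[1,[0,0,0],[0,0,0]]]'
python3 - <<'E'
from plan import *
st=observe(); print(-a@st['wrist_torque'],st['wrist_torque'],st['joint_pos'].round(1))
C=R.from_euler('xyz',st['tool_rot'],degrees=True); print('phi', 40, R.from_matrix(ori(20,-40,0).T@C.as_matrix()).magnitude()*57.3)
from h import cam
c=cam('wrist','w6.png'); np.save('w6.npy',c,allow_pickle=True)
E
```

```text
t: 25.9
position: [534.4, -202.0, 89.6]
tool_rot: [178.0, -19.8, -9.8]
force: [-5.8, 5.2, 5.9]
finger_gap: 49.7
gripper_force: 30.0
Mcw -0.06489196877037764 force 9.758564024393877 M about grip (if at TCP) -0.04815300155826491 [ -6.9  15.2  23.7 128.6 -18.9  18.3 -68.2]
t: 26.57
position: [535.6, -199.4, 90.0]
tool_rot: [-161.0, -14.4, -46.5]
force: [-4.7, 2.5, 5.7]
finger_gap: 49.4
gripper_force: 30.0
Mcw -0.25765310327265684 force 7.805385262297387 M about grip (if at TCP) -0.25528279892590194 [  7.4  15.6  15.6 128.5 -46.4  21.6 -71. ]
t: 26.82
position: [535.8, -199.2, 90.2]
tool_rot: [-158.9, -13.0, -50.7]
force: [-4.3, 3.1, 6.0]
finger_gap: 49.4
gripper_force: 30.0
0.22394182829715142 [0.879 0.739 0.209] [  9.   15.7  14.7 128.8 -49.9  21.9 -71.2]
phi 40 77.94475940195963
```

View pics/w6.png

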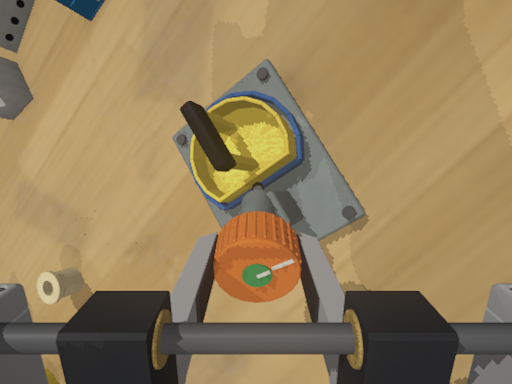

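The knob followed the grip through 78°: its white line is still at about -22° relative to the fingers, and the green disc line is still aligned, so no slip yet. Now open, swing back and regrip.

```bash

python3 -m crank '[[0,[0,0,0],[0,0,0]],[0,[0,0,0],[0,0,0]],[0,[0,0,0],[0,0,0]],[0,[0,0,0],[0,0,0]],[0,[0,0,0],[0,0,0]],[0,[0,0,0],[0,0,0]]]'
for i in 1 2; do python3 -m crank '[[0,[0,0.02,0],[-0.26,0,-0.966]],[0,[0,0.02,0],[-0.26,0,-0.966]],[0,[0,0.02,0],[-0.26,0,-0.966]],[0,[0,0.02,0],[-0.26,0,-0.966]],[0,[0,0.02,0],[-0.26,0,-0.966]],[0,[0,0.02,0],[-0.26,0,-0.966]],[0,[0,0.02,0],[-0.26,0,-0.966]],[0,[0,0.02,0],[-0.26,0,-0.966]]]'; done
python3 -m crank '[[0,[0,0.02,0],[-0.26,0,-0.966]],[0,[0,0,0],[0,0,0]],[0,[0,0,0],[0,0,0]]]'
python3 - <<'E'
from plan import *
st=observe(); q=st['joint_pos']; p,C,_=fj(q); Rt=ori(20,-40,0); tp=g0+19*Rt[:,2]
print(q,'to G',C.T@(tp-p)/20, R.from_matrix(C.T@Rt).as_rotvec()/.08,'torque',-a@st['wrist_torque'],st['wrist_torque'])
stroke(q,p,C,20)
E
```

```text
t: 27.37
position: [536.2, -199.5, 90.1]
tool_rot: [-158.9, -13.0, -50.6]
force: [0.4, -0.2, 0.7]
finger_gap: 86.5
gripper_force: 0.0
t: 28.03
position: [534.7, -202.2, 89.6]
tool_rot: [-179.5, -20.0, -14.1]
force: [0.5, -0.7, 0.7]
finger_gap: 93.8
gripper_force: 0.0
t: 28.7
position: [534.7, -205.2, 90.1]
tool_rot: [159.7, -13.7, 22.3]
force: [0.4, -0.5, 0.8]
finger_gap: 94.0
gripper_force: 0.0
t: 28.95
position: [534.7, -205.0, 90.0]
tool_rot: [157.8, -12.1, 26.3]
force: [0.4, -0.7, 0.7]
finger_gap: 94.1
gripper_force: 0.0
[-24.885  16.452  36.5   132.212   8.667  12.074 -65.689] to G [-0.024  0.024  0.014] [ 0.017  0.029 -0.007] torque -0.014549461078502543 [0.102 0.463 0.014]
stroke row [ 0.003 -0.017 -0.001] [ 0.261 -0.001  0.965] q [ 14.6  16.   11.  129.5 -58.5  22.6 -72.5] maxerr 6.48
```

```bash
cat > ang.py <<'E'
from plan import *
import cv2
from h import read_camera
def angles(c,dbg=False):
    Rc=R.from_euler('xyz',c['orientation'],degrees=True).as_matrix()
    f=g0+12*a; K=np.linalg.inv(c['intrinsics']); im=c['color']
    v,u=np.mgrid[0:im.shape[0],0:im.shape[1]]
    D=np.stack([u,v,np.ones_like(u)],-1)@K.T@Rc.T
    X=c['position']+D*(((f-c['position'])@a)/(D@a))[...,None]-f
    e1=R.from_euler('z',N[2],degrees=True).apply([np.cos(r(35)),0,np.sin(r(35))]); e2=np.cross(a,e1)
    x,y=X@e1,X@e2; hsv=cv2.cvtColor(im,cv2.COLOR_RGB2HSV).astype(int); rr=np.hypot(x,y)
    ins=rr<27
    g=ins&(hsv[...,0]>45)&(hsv[...,0]<85)&(hsv[...,1]>90); cx,cy=x[g].mean(),y[g].mean()
    w=ins&(hsv[...,1]<115)&(hsv[...,2]>90)
    dx,dy=x-cx,y-cy; rho=np.hypot(dx,dy); out={}
    wt=w*np.clip(150-hsv[...,1],0,150)
    for n,m in (('disc',w&(rho<9)),('knob',w&(rho>10)&(rho<24))):
        W=wt*m; S_=W.sum()
        if m.sum()<2: out[n]=None; continue
        mx,my=(W*dx).sum()/S_,(W*dy).sum()/S_; out[n]=(round(float(np.degrees(np.arctan2(my,mx))),1),int(m.sum()),round(float(np.hypot(mx,my)),1))
    return out,(round(cx,1),round(cy,1),int(g.sum()))
if __name__=='__main__':
    import sys
    for fn in sys.argv[1:]:
        print(fn,angles(np.load(fn+'.npy',allow_pickle=True).item() if fn!='now' else read_camera('wrist')))
E
python3 ang.py w5 w6 now
python3 -m crank '[[1,[0,0,0],[0,0,0]],[1,[0,0,0],[0,0,0]],[1,[0,0,0],[0,0,0]],[1,[0,0,0],[0,0,0]],[1,[0,0,0],[0,0,0]],[1,[0,0,0],[0,0,0]],[1,[0,0,0],[0,0,0]],[1,[0,0,0],[0,0,0]]]'
python3 ang.py now
```

```text
w5 ({'disc': (-35.3, 233, 1.9), 'knob': (-28.2, 108, 10.8)}, (np.float64(-1.1), np.float64(1.2), 318))
w6 ({'disc': (-113.3, 433, 1.6), 'knob': (-130.1, 242, 8.3)}, (np.float64(-0.1), np.float64(0.9), 440))
now ({'disc': (-108.8, 329, 2.2), 'knob': (-103.6, 102, 15.7)}, (np.float64(-0.3), np.float64(1.5), 459))
t: 29.67
position: [534.3, -205.1, 89.8]
tool_rot: [157.8, -12.1, 26.3]
force: [-6.5, 6.4, 5.2]
finger_gap: 49.7
gripper_force: 30.0
now ({'disc': (-110.4, 396, 1.7), 'knob': (-107.3, 109, 15.4)}, (np.float64(-0.3), np.float64(1.5), 462))
```

```bash
sed -i 's/hsv\[...,1\]<115/hsv[...,1]<TH/; s/^def angles(c,dbg=False):/def angles(c,TH=60):/; s/np.clip(150-hsv/np.clip(TH+10-hsv/' ang.py
python3 - <<'E'
from ang import *
c=read_camera('wrist'); np.save('w7.npy',c,allow_pickle=True)
hsv=cv2.cvtColor(c['color'],cv2.COLOR_RGB2HSV)
for f in('w5','w6','w7'):
  k=np.load(f+'.npy',allow_pickle=True).item()
  for T in (50,70,90): print(f,T,angles(k,T))
E
```

```text
w5 50 ({'disc': (-32.1, 40, 4.3), 'knob': (-20.3, 50, 16.7)}, (np.float64(-1.1), np.float64(1.2), 318))
w5 70 ({'disc': (-31.4, 49, 4.3), 'knob': (-20.4, 52, 16.8)}, (np.float64(-1.1), np.float64(1.2), 318))
w5 90 ({'disc': (-31.8, 57, 4.3), 'knob': (-20.4, 68, 16.8)}, (np.float64(-1.1), np.float64(1.2), 318))
w6 50 ({'disc': (-114.4, 57, 4.3), 'knob': (-98.2, 75, 16.8)}, (np.float64(-0.1), np.float64(0.9), 440))
w6 70 ({'disc': (-113.8, 68, 4.2), 'knob': (-98.2, 92, 16.9)}, (np.float64(-0.1), np.float64(0.9), 440))
w6 90 ({'disc': (-114.1, 76, 4.2), 'knob': (-98.2, 98, 16.8)}, (np.float64(-0.1), np.float64(0.9), 440))
w7 50 ({'disc': (-107.8, 49, 5.3), 'knob': (-98.3, 57, 16.4)}, (np.float64(-0.3), np.float64(1.6), 458))
w7 70 ({'disc': (-108.0, 56, 5.2), 'knob': (-98.4, 64, 16.4)}, (np.float64(-0.3), np.float64(1.6), 458))
w7 90 ({'disc': (-107.9, 63, 5.2), 'knob': (-98.4, 72, 16.4)}, (np.float64(-0.3), np.float64(1.6), 458))
```

```bash
python3 - <<'E'
t=open('ang.py').read()
t=t.replace("cx,cy=x[g].mean(),y[g].mean()","(cx,cy),_r=cv2.minEnclosingCircle(np.c_[x[g],y[g]].astype(np.float32))")
open('ang.py','w').write(t)
open('mon.py','w').write('''from ang import *
o_,_c=angles(read_camera('wrist')); st=observe(); m=st['wrist_torque']; tz=R.from_euler('xyz',st['tool_rot'],degrees=True).apply([0,0,1])
print('knob',o_['knob'][0],'disc',o_['disc'][0],'diff',round(o_['knob'][0]-o_['disc'][0],1),'Mcw',(-a@m).round(2),'Mtz',(tz@m).round(2),'j7',st['joint_torque'][6].round(2),'F',st['force'].round(0),'q',st['joint_pos'][[4,5]].round(1))
''')
E
python3 ang.py w5 w6 w7; python3 mon.py
python3 -m crank '[[1,[0,-0.02,0],[0.26,0,0.966]],[1,[0,-0.02,0],[0.26,0,0.966]],[1,[0,-0.02,0],[0.26,0,0.966]]]' | head -1; python3 mon.py
for i in 1 2 3 4; do python3 -m crank '[[1,[0,-0.01,0],[0.13,0,0.483]]]' | head -1; python3 mon.py; done
```

```text
w5 ({'disc': (-30.2, 41, 3.7), 'knob': (-19.6, 52, 16.2)}, (-0.6, 0.8, 318))
w6 ({'disc': (-111.3, 64, 3.6), 'knob': (-97.1, 83, 16.3)}, (-0.5, 0.4, 440))
w7 ({'disc': (-107.7, 59, 4.7), 'knob': (-98.0, 56, 15.9)}, (-0.5, 0.7, 458))
knob -98.0 disc -107.7 diff 9.7 Mcw 0.41 Mtz 0.05 j7 0.05 F [-4.  5.  5.] q [ 8.7 12.1]
t: 30.07
knob -110.7 disc -117.6 diff 6.9 Mcw 0.76 Mtz -0.07 j7 0.09 F [-0. 11. -4.] q [-1.4 15. ]
t: 30.2
knob -112.9 disc -120.5 diff 7.6 Mcw 0.39 Mtz -0.18 j7 -0.06 F [-2.  9.  1.] q [-2.9 15.3]
t: 30.33
knob -116.0 disc -125.7 diff 9.7 Mcw 0.39 Mtz -0.11 j7 -0.04 F [-2.  7.  1.] q [-4.5 15.7]
t: 30.47
knob -117.5 disc -125.4 diff 7.9 Mcw 0.31 Mtz -0.18 j7 -0.04 F [-2.  7.  1.] q [-6.2 16. ]
t: 30.6
knob -119.8 disc -127.7 diff 7.9 Mcw 0.31 Mtz -0.19 j7 -0.04 F [-1.  7.  0.] q [-7.9 16.4]
```

```bash
for i in 1 2 3 4 5 6; do python3 -m crank '[[1,[0,-0.01,0],[0.13,0,0.483]]]' | head -1; python3 mon.py; done
```

```text
t: 30.73
knob -122.6 disc -131.9 diff 9.3 Mcw 0.3 Mtz -0.17 j7 -0.04 F [-3.  7.  1.] q [-9.6 16.7]
t: 30.87
knob -124.3 disc -132.4 diff 8.1 Mcw 0.32 Mtz -0.16 j7 -0.04 F [-2.  7.  1.] q [-11.3  17. ]
t: 31.0
knob -126.6 disc -134.6 diff 8.0 Mcw 0.32 Mtz -0.14 j7 -0.04 F [-2.  7.  1.] q [-13.   17.3]
t: 31.13
knob -129.2 disc -137.9 diff 8.7 Mcw 0.29 Mtz -0.15 j7 -0.03 F [-2.  8.  1.] q [-14.7  17.6]
t: 31.27
knob -131.5 disc -140.6 diff 9.1 Mcw 0.27 Mtz -0.16 j7 -0.03 F [-2.  7.  1.] q [-16.4  17.9]
t: 31.4
knob -134.1 disc -143.9 diff 9.8 Mcw 0.27 Mtz -0.15 j7 -0.03 F [-1.  6.  2.] q [-18.1  18.2]
```

```bash
for i in 1 2 3 4 5 6; do python3 -m crank '[[1,[0,-0.01,0],[0.13,0,0.483]]]' | head -1; python3 mon.py; done
```

```text
t: 31.53
knob -135.5 disc -143.1 diff 7.6 Mcw 0.26 Mtz -0.16 j7 -0.03 F [-2.  7.  1.] q [-19.8  18.5]
t: 31.67
knob -137.7 disc -143.9 diff 6.2 Mcw 0.15 Mtz -0.24 j7 -0.13 F [-1.  7.  2.] q [-21.5  18.7]
t: 31.8
knob -140.0 disc -145.2 diff 5.2 Mcw -0.03 Mtz -0.39 j7 -0.25 F [-2.  6.  2.] q [-23.2  19. ]
t: 31.93
knob -142.1 disc -144.9 diff 2.8 Mcw -0.03 Mtz -0.38 j7 -0.28 F [-0.  7.  1.] q [-24.9  19.2]
t: 32.07
knob -144.5 disc -146.0 diff 1.5 Mcw 0.03 Mtz -0.31 j7 -0.13 F [-1.  7.  1.] q [-26.6  19.4]
t: 32.2
knob -146.9 disc -146.3 diff -0.6 Mcw 0.35 Mtz -0.01 j7 0.15 F [-1.  6.  2.] q [-28.4  19.7]
```

Dead stop at about -136.5°, torque peak at about -141°, now falling: slip is about 0.18 rad. A little further, to complete the click.

```bash
for i in 1 2 3; do python3 -m crank '[[1,[0,-0.01,0],[0.13,0,0.483]]]' | head -1; python3 mon.py; done
```

```text
t: 32.33
knob -149.5 disc -146.6 diff -2.9 Mcw 0.6 Mtz 0.24 j7 0.42 F [-0.  7.  1.] q [-30.1  19.9]
t: 32.47
knob -151.8 disc -146.6 diff -5.2 Mcw 0.64 Mtz 0.27 j7 0.41 F [-0.  6.  2.] q [-31.8  20.1]
t: 32.6
knob -154.2 disc -147.2 diff -7.0 Mcw 0.59 Mtz 0.24 j7 0.39 F [-1.  6.  2.] q [-33.6  20.3]
```

```bash
python3 -m crank '[[1,[0,-0.01,0],[0.13,0,0.483]]]' | head -1; python3 mon.py
python3 -m crank '[[0,[0,0,0],[0,0,0]],[0,[0,0,0],[0,0,0]],[0,[0,0,0],[0,0,0]],[0,[0,0,0],[0,0,0]],[0,[0,0,0],[0,0,0]],[0,[0,0,0],[0,0,0]]]'; python3 mon.py
python3 - <<'E'
from plan import *
q=observe()['joint_pos']; p,C,_=fj(q); print(C.T@a)
q,p,C=seg('out',q,p,C,p+a*50,C); q,p,C=seg('up',q,p,C,p+np.array([0,0,120]),C)
E
```

```text
t: 32.73
knob -156.4 disc -147.3 diff -9.1 Mcw 0.57 Mtz 0.22 j7 0.33 F [0. 6. 3.] q [-35.3  20.4]
t: 33.28
position: [534.9, -200.7, 89.5]
tool_rot: [-168.5, -18.1, -33.0]
force: [0.0, -0.2, -0.7]
finger_gap: 86.4
gripper_force: 0.0
knob -157.3 disc -148.6 diff -8.7 Mcw -0.1 Mtz -0.05 j7 0.01 F [ 0. -1. -0.] q [-35.1  20.4]
[-0.259  0.002 -0.966]
out shift 3 x [-0.216  0.002 -0.805] q [ -2.3   8.5  23.1 129.8 -26.2  24.5 -78.9] err 0.0
up shift 6 x [ 0.31  -0.19  -0.932] q [ -7.1  -2.6  25.5 122.3  -8.7  40.2 -96.9] err 0.0
```

```bash
python3 -m crank '[[0,[-0.22,0,-0.8],[0,0,0]],[0,[-0.22,0,-0.8],[0,0,0]],[0,[-0.22,0,-0.8],[0,0,0]],[0,[0.31,-0.19,-0.93],[0,0,0]],[0,[0.31,-0.19,-0.93],[0,0,0]],[0,[0.31,-0.19,-0.93],[0,0,0]],[0,[0.31,-0.19,-0.93],[0,0,0]],[0,[0,0,0],[0,0,0]]]'
python3 - <<'E'
from ang import *
from h import *
c=read_camera('wrist'); cv2.imwrite('pics/w9.png',c['color'][:,:,::-1]); print(angles(c))
tr=np.vstack([dout(46,-28,12),dout(46,-28,38)])
y,n=blob(c,(22,145,50),(36,255,255),(0,0,512,270)); print(n,cv2.boundingRect(y)); print(fit([(c,y)],tr,[612.8,-221.6,-13]))
E
```

```text
t: 34.0
position: [508.6, -194.6, 213.9]
tool_rot: [-168.3, -18.3, -33.0]
force: [1.3, -0.7, 1.7]
finger_gap: 93.6
gripper_force: 0.0
({'disc': (-142.6, 24, 4.7), 'knob': (-156.8, 22, 15.9)}, (-0.4, 0.8, 153))
3131 (227, 111, 74, 69)
(array([ 611.739, -221.816,  -12.685]), np.float64(0.016085680148447024))
```

View pics/w9.png

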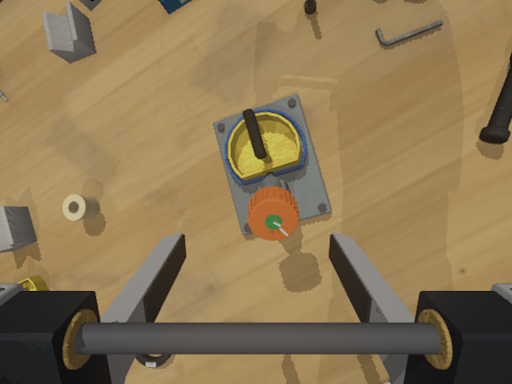

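The final view shows the tray flat in the nest at (266,145). The knob at (273,212) is turned about 0.35 rad past its stop, which is one click, and the gripper is clear.

```bash
python3 -c "
from station import job_done
print(job_done())"
```

```text
the job is handed in; nothing more can be done
None
```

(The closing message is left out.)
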